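Sort full and empty battery cartridges by weight and wind the test timer

TASK

The battery cartridges on the cardboard look alike, but some hold a cell pack and some are empty shells: lift each one to feel which it is. Stand the full, heavy ones flat on their feet inside the rim of the load-test tray and the empty, light ones flat on their feet on the floor of the stock bin, none on top of another; when all of them are sorted, wind the test timer's key clockwise, a part turn at a time, all the way to its stop. Leave the fan, the mouse and the drive where they are.

Things in the scene. Friction and masses are not known exactly. Their poses are not given: they have to be found in the camera images.
- cart_a: battery cartridge. Black foot slab 100 (x) x 64 (y) x 8 mm high; on it, centred, a closed grey housing 100 (x) x 40 (y) mm, from 8 to 58 mm above the underside; its flat long sides, 40 mm apart, are the grip. Empty 0.15 kg, with a cell pack inside 0.5 kg (each +-10 %): only weight tells. Origin: centre of the underside, z up. Starts upright, length roughly along world x
- cart_b: outwardly identical to cart_a (same size, origin and axes), full or empty. Which ones are full changes from start to start. Five or six cartridges are there, at most three full and three empty
- cart_c: outwardly identical to cart_a (same size, origin and axes), full or empty
- cart_d: outwardly identical to cart_a (same size, origin and axes), full or empty
- cart_e: outwardly identical to cart_a (same size, origin and axes), full or empty; may be absent
- cart_f: outwardly identical to cart_a (same size, origin and axes), full or empty; may be absent
- test_tray: load-test tray, fixed: flat bare aluminium plate 280 (x) x 140 (y) mm with a low raised rim. Origin: centre of the underside. Its floor is 10 mm above the origin, 270 x 130 mm inside; the rim is 5 mm thick and its top 24 mm above the origin. Stands left or right of the cartridges, long side roughly along world x. Holds three cartridges side by side along its x, each with its 100 mm length along the plate's y
- stock_bin: stock bin, fixed: open cardboard box 280 (x) x 140 (y) x 50 mm high, walls 4 mm thick, inner floor 4 to 5 mm above the origin; room for three cartridges in the same way. Origin: centre of the underside. Stands on the other side from the test tray
- timer: wind-up test timer, fixed: round grey housing 100 mm across and 60 mm high with a white dial on top; a small dark stop post stands at the dial's edge. Origin: centre of the underside. Stands at the far left or far right, the fan at the other side
- key_grip (a point): centre of the timer key's flat blade, 94 mm above the table, on the key's vertical axis. The blade is 50 mm long (this point's x), 12 mm thick (its y) and 32 mm high (16 mm above and below this point); z up. A black pointer under the blade turns with the key and reaches the stop post when fully wound
- key (a joint): angle of the timer's key, rad: grows as the key is wound clockwise seen from above; 4.5 at its stop, where it is fully wound; starts between 0 and 0.9. A 0.015 Nm/rad spring works against the winding; a 0.10 Nm brake holds the key wherever it is let go, so wind it by repeated part turns, with up to 0.17 Nm
- fan: bystander: loose case fan, 92 x 92 x 25 mm, lying flat. Origin: centre of the underside
- mouse: bystander: loose white computer mouse about 100 x 58 x 31 mm. Origin: centre of the underside
- drive: bystander: loose flat drive, 100 x 70 x 9 mm. Origin: centre of the underside
Things that resemble listed ones, but are neither listed nor needed, are in the scene too. What is shaped like the cart_d but pink is not meant.

How it is judged:
By the outcome, as a careful person would: the job done as asked, in the order asked, and still so for the second after the job is handed in, with the robot touching nothing.
Of cart_e, cart_f only 1 to 2 are there at a start; the rules pass over those that are not, and their reading is None.
Of pack_a, pack_b, pack_c, pack_d only 2 to 2 are there at a start; the rules pass over those that are not, and their reading is None.
At some moment in a run one of cart_a, cart_b, cart_c, cart_d, cart_e, cart_f may be knocked a few centimetres aside while the robot is not near it.
It also fails if it takes over 200 s, if anything falls off the work surface, if the arm or the gripper's body presses on something with over 40 N, if the wrist force passes 120 N, or if a joint passes its speed limit or range.

ROBOT

A 6-joint arm with a two-finger parallel gripper is mounted at the origin on the work surface. World frame = base frame: x ahead of the robot, y to its left, z up, the work surface at z = 0. Lengths are in m, angles in rad, forces in N, time in s.
With the tool pointing down it reaches from about 0.15 to 0.775 m from the base axis. Payload 6.1 kg.
Tool frame: the origin (TCP) lies at the centre of the arm's flange, where the gripper is bolted on; the fingertips stand 173 mm ahead of it and the grasp point (between the pads) lies 155 mm ahead of it; z points along the fingers, y is the direction in which the jaws open and shut (so a half turn about z gives the same grasp; the last joint's range is limited). The gripper opens to 85 mm and grips with 20 to 120 N. Pads are 22 mm wide; open, the fingers measure 114 mm over their backs; the gripper's body (76 mm by 85 mm) begins 54 mm behind the grasp point. The pads swing forward as they close: fully open they stand 13 mm farther back than shut.
Start: joints at [1.193, 0.126, -0.04, 1.405, 0, 1.571], TCP at [0.194, 0.488, 0.405] pointing down, gripper open.
Joint ranges: [-2.72, 2.72], [-0.95, 1.95], [-1.27, 1.35], [-1.78, 2.02], [-1.46, 1.47], [-3.14, 3.14]. Speed limits (rad/s): [2.39, 2.39, 3.01, 3.14, 3.14, 3.14].

INTERFACE

Orientations are given as [roll, pitch, yaw] about the fixed x, y, z axes, in that order (R = Rz(yaw) Ry(pitch) Rx(roll)).
In Python, from workcell import state, snapshot, get_calibration, sign_off gives the robot as it stands. The module is installed in compiled form; this text tells all that it offers.
- The arm moves only by the tool play_rows, never from a script. Its arguments are lists of equal length, an entry for each row: "translation": the shift along the tool's x, y, z as a fraction of full scale, a list of three; "turn": the turn about the tool's z as a fraction of full scale; "fingers": the closure, from 0 (fully open) to 1 (shut). A call has exactly 8 rows; each row shifts and turns the commanded pose from where the row before left it, along the tool's axes as they then stand; what a row does not reach is not made up. Full scale, the value 1, is 0.2 m for a shift and 2 rad for a turn. A row lasts 1/10 s, in which the tool goes at most 50 mm and 8.59 degrees, less where a joint would pass 70% of its speed; a pose out of reach is approached as far as the arm can. A call with a number of a shift or a turn outside -1 to 1 is refused whole. A call with a gripper value outside its range is refused whole. The fingers move at their own pace and stop on an object; "grip_force" is the grip in N (left out, the last holds). Time passes only in rows, so rows that do not move let the fingers close, or fill a call up. It gives the time, the measured TCP pose, the force and the opening at its end, in the units of the state.
- state(): the state, without advancing time (a new reading comes with each control period).
- snapshot(name): name is "scene" or "top" or "wrist"; returns (picture, depth): 384x512x3 uint8, red, green, blue; 384x512 float32, m along the optical axis (not along the pixel's ray), 0 where there is no reading.
- get_calibration(name): a dict with "fx", "fy", "cx", "cy" (pixels), "R" (3x3) and "t" (3): a world point X has camera coordinates R X + t; the wrist camera has in their place "tool_from_camera" (4x4, takes a point from camera to tool coordinates, whose origin is the TCP and whose axes are the flange's). Camera axes: x right, y down, z forward; pixel columns grow to the right and rows downward; lengths in m; the calibration is good to about 2 mm. A picture is of the moment at which its call begins: read the wrist's pose just before it. get_calibration takes no time and is no camera call.
- sign_off(): hands the job in, once; it reports no verdict.
The state is a dict: "time_s": time; "qpos": joint angles; "qd": joint speeds; "joint_efforts": joint torques, N m; "eef_pos": TCP position; "tcp_rot": TCP orientation; "force": force on the tool from outside, world axes, zero at the start; "moment": the same for the moment, N m; "finger_gap": finger opening in m.
Only numpy, scipy, OpenCV 4.12 (cv2) and the standard library are available. Lean on these libraries where they do the work, as an engineer would, in place of code of your own. Each camera call takes 0.05 s, during which the arm holds its last target. There are 200 camera calls.

## Working session

There is one attempt and no reset: what is moved stays moved. The work goes in short steps, Python scripts to look and compute and a tool call to move; the robot and the scene stay as the last step left them, time stands still between calls to the robot, and variables do not carry over. Pictures are saved under pics/ and viewed, about 12 in all and at most 16, crops included, and the job is handed in when it is done.

Besides the shell and the picture viewer there is one more tool, called after "Emit:" by a JSON object that holds its "op" and its "data", one argument or row to a line. play_rows: Moves the arm, as the interface text tells. Shift numbers are shares of 0.2 m and turn numbers shares of 2 rad, none past 1 either way. Its arguments: {"type":"object","properties":{"translation":{"type":"array"},"turn":{"type":"array"},"fingers":{"type":"array"},"grip_force":{"type":"number"}},"required":["translation","turn","fingers"]}

```bash
mkdir -p pics
cat > h.py <<'E'
import numpy as np,cv2
from workcell import state,snapshot,get_calibration,sign_off
def snap(n,f):
    im,d=snapshot(n); cv2.imwrite(f'pics/{f}.png',im[:,:,::-1]); np.save(f'pics/{f}.npy',d); return im,d
def pts(n,d):
    c=get_calibration(n); v,u=np.mgrid[:384,:512]
    P=np.stack([(u-c['cx'])/c['fx']*d,(v-c['cy'])/c['fy']*d,d],-1)
    return (P-c['t'])@c['R']
E
python3 - <<'E'
from h import *
print(state())
for n in('scene','top'):
    im,d=snap(n,n+'0'); c=get_calibration(n); print(n,c)
a=cv2.imread('pics/top0.png'); cv2.imwrite('pics/top0x.png',cv2.resize(a,(800,600)))
E
```

```text
{'time_s': 0.0, 'qpos': array([ 1.19299445e+00,  1.26379590e-01, -4.05810349e-02,  1.40538935e+00,
        4.50670669e-06,  1.57079743e+00]), 'qd': array([ 8.61488507e-04,  2.47498897e-03, -6.40188756e-05,  5.82624027e-05,
        4.02780703e-04, -1.06690157e-03]), 'joint_efforts': array([ 1.92974789e-03, -4.35912037e+01,  3.52925456e+01,  1.70429883e-02,
        4.66334870e-05, -1.41623298e-05]), 'eef_pos': array([0.19361549, 0.48786241, 0.40394081]), 'tcp_rot': array([-3.14003901e+00, -4.50499162e-06,  2.76378967e+00]), 'force': array([-0.73675526, -0.42256016, -0.31608213]), 'moment': array([ 0.02119229, -0.00373458, -0.01444486]), 'finger_gap': 0.08532438990407543}
scene {'fx': 408.50764909369155, 'fy': 408.50764909369155, 'cx': 258.66085635070317, 'cy': 186.61551204324405, 'R': array([[-0.52749863,  0.84952315, -0.00745735],
       [ 0.67626521,  0.41457136, -0.60893017],
       [-0.51420867, -0.32625297, -0.79318878]]), 't': array([ 0.33035008, -0.38195953,  1.72557642])}
top {'fx': 362.13996932179015, 'fy': 362.13996932179015, 'cx': 264.6695309951926, 'cy': 189.96782178241125, 'R': array([[-0.01287253, -0.99983204, -0.01304599],
       [-0.99348014,  0.01426662, -0.1131091 ],
       [ 0.11327623,  0.01150494, -0.99349692]]), 't': array([0.01226489, 0.64585236, 1.23457903])}
```

View pics/top0x.png

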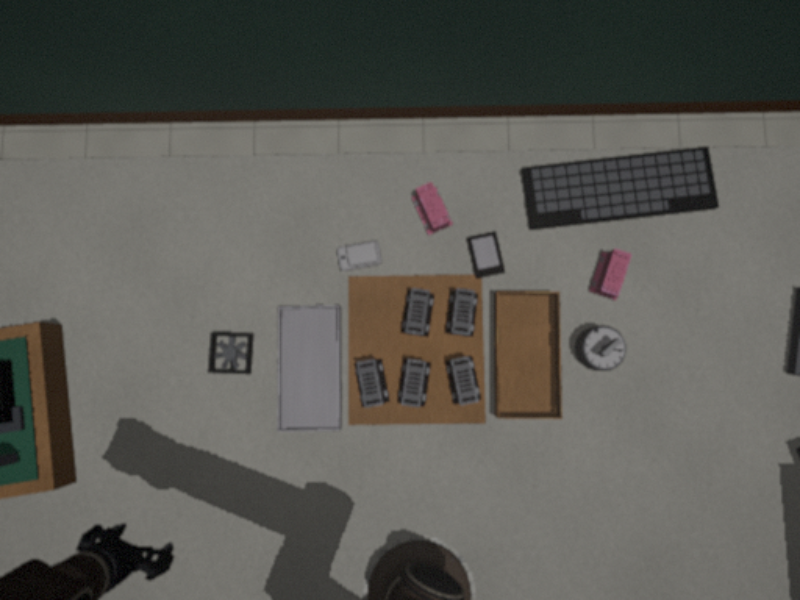

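View pics/scene0.png

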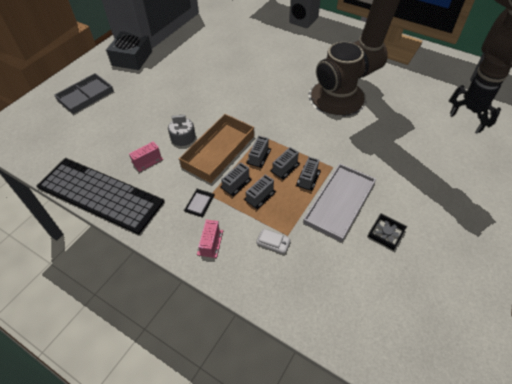

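The top view (800x600) shows five grey cartridges at (417,312), (462,312), (371,382), (415,382) and (463,380). The tray is at (310,367), the bin at (526,353), the timer at (602,347) and the fan at (231,352). The mouse is at (358,255) and the drive at (485,254). The two pink blocks at (431,207) and (613,273) are decoys. Next I'll measure from depth.

```bash
cat >> h.py <<'E'
def blobs(P,lo,hi,box,minpts=25,step=.002):
    # world raster of points with lo<z<hi in box (x0,x1,y0,y1)
    x0,x1,y0,y1=box; Q=P.reshape(-1,3)
    m=(Q[:,2]>lo)&(Q[:,2]<hi)&(Q[:,0]>x0)&(Q[:,0]<x1)&(Q[:,1]>y0)&(Q[:,1]<y1); Q=Q[m]
    im=np.zeros((int((x1-x0)/step)+1,int((y1-y0)/step)+1),np.uint8)
    ij=((Q[:,:2]-[x0,y0])/step).astype(int); im[ij[:,0],ij[:,1]]=255
    im=cv2.morphologyEx(im,cv2.MORPH_CLOSE,np.ones((4,4)))
    n,l=cv2.connectedComponents(im); lab=l[ij[:,0],ij[:,1]]; out=[]
    for k in range(1,n):
        p=Q[lab==k]
        if len(p)<minpts: continue
        (cx,cy),(w,h),a=cv2.minAreaRect((p[:,:2]*1000).astype(np.float32))
        if w<h: w,h,a=h,w,a+90
        a=(a+90)%180-90
        out.append((round(cx),round(cy),round(w),round(h),round(a,1),round(float(np.median(p[:,2]))*1000),len(p)))
    return out
E
python3 - <<'E'
from h import *
for n in('top','scene'):
    P=pts(n,np.load(f'pics/{n}0.npy'))
    print(n); 
    for lo,hi,t in((.045,.075,'z45-75'),(.082,.12,'key'),(.015,.035,'rim15-35'),(.003,.075,'all')):
        print(t,*blobs(P,lo,hi,(.2,.8,-.5,.5)),sep='\n ')
E
```

```text
top
z45-75
 (504, -246, 247, 139, -1.4, 49, 59)
 (460, 9, 96, 36, -9.0, 58, 303)
 (461, 103, 96, 40, 11.3, 59, 318)
 (463, -101, 96, 38, 11.7, 58, 318)
 (531, -405, 93, 91, -13.7, 60, 518)
 (614, -102, 96, 36, -7.7, 58, 300)
 (615, -1, 99, 36, -9.2, 59, 295)
 (697, -443, 101, 38, -20.3, 58, 321)
key
 (530, -407, 48, 9, -51.3, 108, 65)
rim15-35
 (494, 243, 279, 140, -0.2, 24, 225)
 (529, 423, 93, 91, 87.7, 24, 262)
 (751, 130, 97, 55, -79.7, 29, 357)
all
 (521, 121, 467, 318, -82.0, 11, 3808)
 (521, -239, 285, 157, -0.4, 6, 2135)
 (466, 3, 307, 138, -87.5, 57, 1597)
 (533, 421, 162, 97, 1.2, 20, 545)
 (528, -405, 96, 93, -1.0, 60, 618)
 (606, -94, 123, 83, -9.6, 57, 525)
 (697, -435, 104, 60, -12.6, 55, 526)
 (745, -170, 110, 109, 9.5, 9, 510)
 (755, 114, 132, 64, -79.6, 28, 420)
scene
z45-75
 (459, 8, 103, 42, -10.3, 57, 260)
 (461, 103, 100, 39, 9.4, 57, 256)
 (464, -102, 102, 38, 11.4, 57, 237)
 (536, -400, 93, 80, -36.6, 59, 297)
 (614, -103, 99, 39, -7.6, 57, 292)
 (616, -3, 100, 40, -8.6, 57, 315)
 (697, -442, 98, 44, -20.5, 57, 264)
key
 (531, -406, 49, 13, -50.9, 98, 88)
rim15-35
 (362, 242, 138, 17, 88.8, 20, 77)
 (488, -305, 284, 109, -25.9, 25, 151)
 (550, -192, 303, 119, -28.0, 25, 129)
 (524, 243, 222, 138, 0.1, 22, 194)
 (468, 23, 102, 34, -27.8, 25, 35)
 (530, 422, 92, 90, -3.1, 22, 336)
 (556, -382, 84, 24, -46.2, 25, 49)
 (623, -89, 101, 33, -30.0, 24, 45)
 (610, 16, 84, 3, -10.3, 25, 26)
 (701, -427, 98, 7, -20.5, 25, 63)
 (753, 132, 95, 54, -78.3, 27, 448)
all
 (499, 245, 289, 146, 0.3, 10, 2858)
 (518, -246, 283, 143, -1.1, 19, 1371)
 (461, 100, 104, 68, 9.7, 53, 479)
 (464, -96, 113, 64, 1.6, 47, 461)
 (462, 16, 108, 61, -16.5, 45, 522)
 (530, 422, 108, 93, 86.3, 18, 575)
 (537, -399, 97, 84, -36.6, 53, 501)
 (612, -96, 111, 61, -12.6, 47, 582)
 (620, -2, 110, 60, -11.1, 49, 592)
 (699, -437, 101, 57, -24.0, 42, 569)
 (748, -161, 100, 75, 7.1, 8, 464)
 (757, 131, 99, 64, -79.1, 26, 512)
```

```bash
cat > plan.py <<'E'
import sys
from h import *
# args: x y z(mm) yaw(deg) rows_turn rows_shift : prints per-row values; turn first, then shift; yaw mod 180 chosen near
x,y,z,yaw=map(float,sys.argv[1:5]); nt,n=int(sys.argv[5]),int(sys.argv[6]); s=state()
rz=np.degrees(s['tcp_rot'][2]); d=(yaw-rz+180)%360-180
d=np.radians(d); Y=np.radians(yaw); D=np.array([x,y,z])/1000-s['eef_pos']
t=np.array([np.cos(Y)*D[0]+np.sin(Y)*D[1],np.sin(Y)*D[0]-np.cos(Y)*D[1],-D[2]])
print('pos',s['eef_pos'].round(4),'rpy',np.degrees(s['tcp_rot']).round(1),'q1',s['qpos'][0].round(2),'q6',s['qpos'][5].round(2),'t',s['time_s'])
print('turn/row',round(d/2/nt,4),'shift/row',(t/.2/n).round(4),'mm/row',(t*1000/n).round(1))
E
python3 plan.py 461 103 300 190.5 8 16
```

```text
pos [0.1936 0.4879 0.404 ] rpy [-179.9    0.   158.4] q1 1.19 q6 1.57 t 0.1
turn/row 0.0351 shift/row [-0.0602 -0.1335  0.0325] mm/row [-12.  -26.7   6.5]
```

Emit:
{"op": "play_rows", "data": {
  "translation": [
    [0, 0, 0],
    [0, 0, 0],
    [0, 0, 0],
    [0, 0, 0],
    [0, 0, 0],
    [0, 0, 0],
    [0, 0, 0],
    [0, 0, 0]
  ],
  "turn": [0.035, 0.035, 0.035, 0.035, 0.035, 0.035, 0.035, 0.035],
  "fingers": [0.2, 0.2, 0.2, 0.2, 0.2, 0.2, 0.2, 0.2],
  "grip_force": 40
}}

```text
time_s: 0.9
eef_pos: [0.1936, 0.4879, 0.4042]
tcp_rot: [-3.141, 0.001, 2.201]
force: [-0.6, -0.3, 0.1]
finger_gap: 0.0682
```

```bash
python3 plan.py 461 103 300 190.5 8 16
```

```text
pos [0.1936 0.4879 0.4042] rpy [-180.     0.   126.1] q1 1.19 q6 2.13 t 0.9
turn/row 0.0702 shift/row [-0.0602 -0.1335  0.0326] mm/row [-12.  -26.7   6.5]
```

```bash
sed -i "s#round(d/2/nt,4)#round(-d/2/nt,4)#" plan.py; python3 plan.py 461 103 300 190.5 8 16
```

```text
pos [0.1936 0.4879 0.4042] rpy [-180.     0.   126.1] q1 1.19 q6 2.13 t 0.9
turn/row -0.0702 shift/row [-0.0602 -0.1335  0.0326] mm/row [-12.  -26.7   6.5]
```

Emit:
{"op": "play_rows", "data": {
  "translation": [
    [0, 0, 0],
    [0, 0, 0],
    [0, 0, 0],
    [0, 0, 0],
    [0, 0, 0],
    [0, 0, 0],
    [0, 0, 0],
    [0, 0, 0]
  ],
  "turn": [-0.07, -0.07, -0.07, -0.07, -0.07, -0.07, -0.07, -0.07],
  "fingers": [0.2, 0.2, 0.2, 0.2, 0.2, 0.2, 0.2, 0.2]
}}

```text
time_s: 1.7
eef_pos: [0.1936, 0.4879, 0.4042]
tcp_rot: [-3.141, -0.001, -2.954]
force: [-0.2, 1.2, 0.4]
finger_gap: 0.0682
```

Emit:
{"op": "play_rows", "data": {
  "translation": [
    [-0.06, -0.1335, 0.0325],
    [-0.06, -0.1335, 0.0325],
    [-0.06, -0.1335, 0.0325],
    [-0.06, -0.1335, 0.0325],
    [-0.06, -0.1335, 0.0325],
    [-0.06, -0.1335, 0.0325],
    [-0.06, -0.1335, 0.0325],
    [-0.06, -0.1335, 0.0325]
  ],
  "turn": [0, 0, 0, 0, 0, 0, 0, 0],
  "fingers": [0.2, 0.2, 0.2, 0.2, 0.2, 0.2, 0.2, 0.2]
}}

```text
time_s: 2.5
eef_pos: [0.3272, 0.2941, 0.3521]
tcp_rot: [-3.141, -0.0, -2.959]
force: [0.3, 0.2, -0.3]
finger_gap: 0.0687
```

Emit:
{"op": "play_rows", "data": {
  "translation": [
    [-0.06, -0.1335, 0.0325],
    [-0.06, -0.1335, 0.0325],
    [-0.06, -0.1335, 0.0325],
    [-0.06, -0.1335, 0.0325],
    [-0.06, -0.1335, 0.0325],
    [-0.06, -0.1335, 0.0325],
    [-0.06, -0.1335, 0.0325],
    [-0.06, -0.1335, 0.0325]
  ],
  "turn": [0, 0, 0, 0, 0, 0, 0, 0],
  "fingers": [0.2, 0.2, 0.2, 0.2, 0.2, 0.2, 0.2, 0.2]
}}

```text
time_s: 3.3
eef_pos: [0.4603, 0.1015, 0.3001]
tcp_rot: [3.142, -0.001, -2.96]
force: [0.7, -0.6, 0.4]
finger_gap: 0.0687
```

```bash
python3 plan.py 461 103 190 190.5 8 8
python3 - <<'E'
from h import *
im,d=snap('wrist','w1'); c=get_calibration('wrist'); print(c)
E
```

```text
pos [0.4603 0.1015 0.3001] rpy [ 180.    -0.  -169.6] q1 0.22 q6 0.03 t 3.3
turn/row -0.0001 shift/row [-0.0006  0.0009  0.0688] mm/row [-0.1  0.2 13.8]
{'fx': 282.38738106608406, 'fy': 282.38738106608406, 'cx': 254.1435596561764, 'cy': 189.2589962541011, 'tool_from_camera': array([[-1.01539254e-03, -9.50856207e-01, -3.09631138e-01,
         8.04874339e-02],
       [ 9.99998043e-01, -1.49113536e-03,  1.29982006e-03,
         5.89775406e-04],
       [-1.69764391e-03, -3.09629213e-01,  9.50855861e-01,
         3.00654036e-02],
       [ 0.00000000e+00,  0.00000000e+00,  0.00000000e+00,
         1.00000000e+00]])}
```

View pics/w1.png

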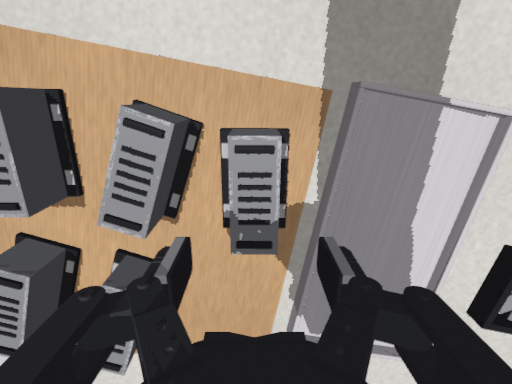

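The wrist view shows the cartridge centred and aligned between the jaws, at about (255,190). Descending.

Emit:
{"op": "play_rows", "data": {
  "translation": [
    [0, 0, 0.08],
    [0, 0, 0.08],
    [0, 0, 0.08],
    [0, 0, 0.08],
    [0, 0, 0.08],
    [0, 0, 0.08],
    [0, 0, 0.04],
    [0, 0, 0.03]
  ],
  "turn": [0, 0, 0, 0, 0, 0, 0, 0],
  "fingers": [0.2, 0.2, 0.2, 0.2, 0.2, 0.2, 0.2, 0.2]
}}

```text
time_s: 4.15
eef_pos: [0.4596, 0.1026, 0.19]
tcp_rot: [-3.142, -0.001, -2.959]
force: [0.2, -0.3, -0.2]
finger_gap: 0.0686
```

Emit:
{"op": "play_rows", "data": {
  "translation": [
    [0, 0, 0],
    [0, 0, 0],
    [0, 0, 0],
    [0, 0, 0],
    [0, 0, 0],
    [0, 0, 0],
    [0, 0, 0],
    [0, 0, 0]
  ],
  "turn": [0, 0, 0, 0, 0, 0, 0, 0],
  "fingers": [1, 1, 1, 1, 1, 1, 1, 1],
  "grip_force": 40
}}

```text
time_s: 4.95
eef_pos: [0.4602, 0.1027, 0.1913]
tcp_rot: [3.142, 0.001, -2.959]
force: [-0.9, -0.4, 5.5]
finger_gap: 0.0396
```

Emit:
{"op": "play_rows", "data": {
  "translation": [
    [0, 0, -0.02],
    [0, 0, -0.06],
    [0, 0, -0.1],
    [0, 0, -0.1],
    [0, 0, -0.1],
    [0, 0, -0.1],
    [0, 0, 0],
    [0, 0, 0]
  ],
  "turn": [0, 0, 0, 0, 0, 0, 0, 0],
  "fingers": [1, 1, 1, 1, 1, 1, 1, 1]
}}

```text
time_s: 5.75
eef_pos: [0.4599, 0.1026, 0.2868]
tcp_rot: [3.142, 0.001, -2.959]
force: [-0.1, -0.5, -2.0]
finger_gap: 0.0396
```

```bash
python3 -c "
from h import *
F=[]
for i in range(3):
    im,d=snapshot('top'); F.append(state()['force'][2])
print(F, state()['finger_gap'])
np.save('pics/t2.npy',d)
for b in blobs(pts('top',d),.045,.075,(.38,.72,-.16,.16)): print(b)
"; python3 plan.py 494 243 300 180 8 8;python3 plan.py 579 243 300 90 16 8
```

```text
[np.float64(-1.913731425300277), np.float64(-0.7534378197703973), np.float64(-1.2919167813606958)] 0.03969465734406119
(460, 9, 96, 36, -8.9, 59, 302)
(463, -102, 96, 38, 10.5, 59, 315)
(614, -102, 97, 37, -7.7, 59, 300)
(614, -1, 99, 36, -9.3, 58, 298)
pos [0.4594 0.1025 0.2855] rpy [-1.800e+02 -1.000e-01 -1.696e+02] q1 0.22 q6 0.04 t 5.9
turn/row 0.0114 shift/row [-0.0216  0.0878 -0.0091] mm/row [-4.3 17.6 -1.8]
pos [0.4594 0.1025 0.2855] rpy [-1.800e+02 -1.000e-01 -1.696e+02] q1 0.22 q6 0.04 t 5.9
turn/row 0.0548 shift/row [ 0.0878  0.0747 -0.0091] mm/row [17.6 14.9 -1.8]
```

Vertical force is about -1.4 N, so this cartridge (cart_2) is empty and goes to the bin. I need a better fix on the bin rim.

```bash
python3 -c "
from h import *
A=[]
for n in('top','scene'):
    P=pts(n,np.load(f'pics/{n}0.npy')).reshape(-1,3)
    m=(P[:,2]>.038)&(P[:,2]<.06)&(P[:,0]>.3)&(P[:,0]<.72)&(P[:,1]>-.345)&(P[:,1]<-.155); Q=P[m]*1000
    A.append(Q)
    print(n,len(Q),Q.min(0).round(),Q.max(0).round())
    for lo,hi,ax in((-345,-290,1),(-200,-155,1)):
        q=Q[(Q[:,1]>lo)&(Q[:,1]<hi)]; 
        if len(q)>8: print('ywall',len(q),np.polyfit(q[:,0]-510,q[:,1],1).round(3), q[:,0].min().round(),q[:,0].max().round())
    for lo,hi in((340,400),(620,680)):
        q=Q[(Q[:,0]>lo)&(Q[:,0]<hi)&(Q[:,1]>-300)&(Q[:,1]<-190)]
        if len(q)>4: print('xwall',len(q),np.median(q[:,0]).round(1),np.polyfit(q[:,1]+246,q[:,0],1).round(3))
    m=(P[:,2]>-.01)&(P[:,2]<.012)&(P[:,0]>.33)&(P[:,0]<.68)&(abs(P[:,1]+.246)<.09); 
Q=np.vstack(A); (c,s,a)=cv2.minAreaRect(Q[:,:2].astype(np.float32)); print(c,s,a)
# tray rim
A=[]
for n in('top','scene'):
    P=pts(n,np.load(f'pics/{n}0.npy')).reshape(-1,3)
    m=(P[:,2]>.017)&(P[:,2]<.032)&(P[:,0]>.3)&(P[:,0]<.72)&(P[:,1]>.155)&(P[:,1]<.345)
    A.append(P[m]*1000); print(n,cv2.minAreaRect(A[-1][:,:2].astype(np.float32)))
"
```

```text
top 361 [ 378. -320.   38.] [ 656. -174.   57.]
ywall 165 [-2.40000e-02 -3.12332e+02] 378.0 654.0
ywall 118 [-7.00000e-03 -1.79654e+02] 379.0 656.0
xwall 64 379.3 [1.60000e-02 3.79904e+02]
xwall 32 654.6 [1.5000e-02 6.5478e+02]
scene 458 [ 373. -323.   38.] [ 660. -173.   55.]
ywall 180 [-1.30000e-02 -3.12791e+02] 374.0 658.0
ywall 169 [-1.70000e-02 -1.80412e+02] 376.0 658.0
xwall 68 379.8 [2.5000e-02 3.7958e+02]
xwall 66 655.4 [1.30000e-02 6.55345e+02]
(516.3034057617188, -248.58297729492188) (145.44935607910156, 286.45062255859375) 88.85142517089844
top ((537.1520385742188, 240.1361083984375), (152.22732543945312, 369.73760986328125), 87.3588638305664)
scene ((536.5612182617188, 240.4884796142578), (149.26791381835938, 371.95111083984375), 88.11071014404297)
```

```bash
python3 plan.py 601 -248 300 89 16 16
```

```text
pos [0.4594 0.1025 0.2855] rpy [-1.800e+02 -1.000e-01 -1.696e+02] q1 0.22 q6 0.04 t 5.9
turn/row 0.0553 shift/row [-0.1087  0.0461 -0.0045] mm/row [-21.7   9.2  -0.9]
```

Emit:
{"op": "play_rows", "data": {
  "translation": [
    [0, 0, -0.009],
    [0, 0, -0.009],
    [0, 0, -0.009],
    [0, 0, -0.009],
    [0, 0, -0.009],
    [0, 0, -0.009],
    [0, 0, -0.009],
    [0, 0, -0.009]
  ],
  "turn": [0.055, 0.055, 0.055, 0.055, 0.055, 0.055, 0.055, 0.055],
  "fingers": [1, 1, 1, 1, 1, 1, 1, 1]
}}

```text
time_s: 6.7
eef_pos: [0.4596, 0.1026, 0.3]
tcp_rot: [-3.14, -0.001, 2.439]
force: [0.4, -0.3, -0.8]
finger_gap: 0.04
```

Emit:
{"op": "play_rows", "data": {
  "translation": [
    [0, 0, 0],
    [0, 0, 0],
    [0, 0, 0],
    [0, 0, 0],
    [0, 0, 0],
    [0, 0, 0],
    [0, 0, 0],
    [0, 0, 0]
  ],
  "turn": [0.055, 0.055, 0.055, 0.055, 0.055, 0.055, 0.055, 0.055],
  "fingers": [1, 1, 1, 1, 1, 1, 1, 1]
}}

```text
time_s: 7.5
eef_pos: [0.4596, 0.1025, 0.2999]
tcp_rot: [-3.14, 0.001, 1.559]
force: [0.7, -0.8, -1.0]
finger_gap: 0.04
```

```bash
python3 plan.py 601 -248 300 89 8 16
```

```text
pos [0.4596 0.1025 0.2999] rpy [-179.9    0.    89.3] q1 0.22 q6 1.8 t 7.5
turn/row 0.0004 shift/row [-0.1088  0.0461 -0.    ] mm/row [-21.8   9.2  -0. ]
```

Emit:
{"op": "play_rows", "data": {
  "translation": [
    [-0.109, 0.046, 0],
    [-0.109, 0.046, 0],
    [-0.109, 0.046, 0],
    [-0.109, 0.046, 0],
    [-0.109, 0.046, 0],
    [-0.109, 0.046, 0],
    [-0.109, 0.046, 0],
    [-0.109, 0.046, 0]
  ],
  "turn": [0, 0, 0, 0, 0, 0, 0, 0],
  "fingers": [1, 1, 1, 1, 1, 1, 1, 1]
}}

```text
time_s: 8.3
eef_pos: [0.5323, -0.0732, 0.2998]
tcp_rot: [-3.14, -0.0, 1.564]
force: [0.2, -0.4, -1.2]
finger_gap: 0.0396
```

Emit:
{"op": "play_rows", "data": {
  "translation": [
    [-0.109, 0.046, 0],
    [-0.109, 0.046, 0],
    [-0.109, 0.046, 0],
    [-0.109, 0.046, 0],
    [-0.109, 0.046, 0],
    [-0.109, 0.046, 0],
    [-0.109, 0.046, 0],
    [-0.109, 0.046, 0]
  ],
  "turn": [0, 0, 0, 0, 0, 0, 0, 0],
  "fingers": [1, 1, 1, 1, 1, 1, 1, 1]
}}

```text
time_s: 9.1
eef_pos: [0.6047, -0.2481, 0.2995]
tcp_rot: [-3.139, -0.001, 1.564]
force: [-0.1, -0.1, -1.4]
finger_gap: 0.0399
```

Emit:
{"op": "play_rows", "data": {
  "translation": [
    [0, 0, 0],
    [0, 0, 0],
    [0, 0, 0.1],
    [0, 0, 0.1],
    [0, 0, 0.1],
    [0, 0, 0],
    [0, 0, 0],
    [0, 0, 0]
  ],
  "turn": [0, 0, 0, 0, 0, 0, 0, 0],
  "fingers": [1, 1, 1, 1, 1, 1, 1, 1]
}}

```text
time_s: 9.9
eef_pos: [0.6049, -0.2469, 0.2424]
tcp_rot: [3.14, 0.001, 1.564]
force: [-0.0, -0.5, -1.2]
finger_gap: 0.0398
```

```bash
python3 plan.py 601 -248 197 89 8 8; python3 -c "
from h import *
snap('wrist','w2')"
```

```text
pos [ 0.6049 -0.2469  0.2424] rpy [179.9   0.   89.6] q1 -0.39 q6 1.19 t 9.9
turn/row 0.0007 shift/row [-0.0007 -0.0024  0.0284] mm/row [-0.1 -0.5  5.7]
```

View pics/w2.png

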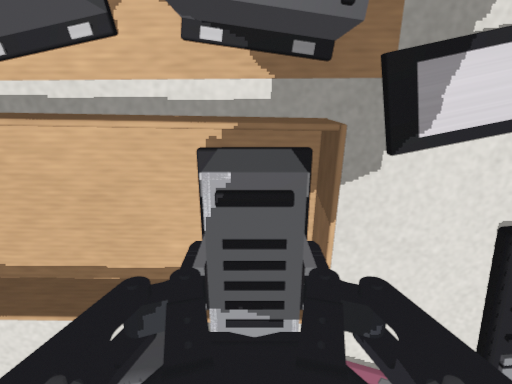

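The cartridge hangs inside the bin's outline: its front edge is at v≈150, inside the wall at v≈125, and its right edge is at u≈312, inside the wall at about 325. Lowering it.

Emit:
{"op": "play_rows", "data": {
  "translation": [
    [0, -0.01, 0],
    [0, -0.01, 0.05],
    [0, 0, 0.06],
    [0, 0, 0.05],
    [0, 0, 0.03],
    [0, 0, 0.02],
    [0, 0, 0.015],
    [0, 0, 0]
  ],
  "turn": [0.003, 0.003, 0, 0, 0, 0, 0, 0],
  "fingers": [1, 1, 1, 1, 1, 1, 1, 1]
}}

```text
time_s: 10.75
eef_pos: [0.6007, -0.2472, 0.196]
tcp_rot: [3.142, -0.0, 1.552]
force: [0.5, 0.9, -0.6]
finger_gap: 0.0396
```

Emit:
{"op": "play_rows", "data": {
  "translation": [
    [0, 0, 0],
    [0, 0, 0],
    [0, 0, 0],
    [0, 0, 0],
    [0, 0, 0],
    [0, 0, -0.03],
    [0, 0, -0.07],
    [0, 0, -0.1]
  ],
  "turn": [0, 0, 0, 0, 0, 0, 0, 0],
  "fingers": [0.35, 0.35, 0.35, 0.35, 0.35, 0.35, 0.35, 0.35]
}}

```text
time_s: 11.55
eef_pos: [0.6004, -0.247, 0.2365]
tcp_rot: [-3.14, -0.001, 1.552]
force: [0.8, -0.5, 0.4]
finger_gap: 0.0557
```

Emit:
{"op": "play_rows", "data": {
  "translation": [
    [0, 0, -0.1],
    [0, 0, -0.1],
    [0, 0, -0.12],
    [0, 0, 0],
    [0, 0, 0],
    [0, 0, 0],
    [0, 0, 0],
    [0, 0, 0]
  ],
  "turn": [0, 0, 0, 0, 0, -0.07, -0.07, -0.07],
  "fingers": [0.35, 0.35, 0.35, 0.2, 0.2, 0.2, 0.2, 0.2]
}}

```text
time_s: 12.35
eef_pos: [0.6003, -0.247, 0.2989]
tcp_rot: [-3.14, -0.001, 1.978]
force: [0.1, -0.1, -0.3]
finger_gap: 0.0683
```

```bash
python3 -c "
from h import *
im,d=snap('top','t3')
for b in blobs(pts('top',d),.045,.075,(.38,.72,-.16,.16)): print(b)
"; python3 plan.py 463 -101 300 191 8 8
```

```text
(460, 9, 96, 36, -8.8, 59, 303)
(463, -102, 97, 38, 11.6, 58, 317)
(614, -102, 97, 37, -7.6, 58, 303)
(615, -2, 99, 36, -9.1, 59, 297)
pos [ 0.6003 -0.247   0.2989] rpy [-1.799e+02 -1.000e-01  1.136e+02] q1 -0.39 q6 0.77 t 12.4
turn/row -0.0844 shift/row [ 0.0668  0.106  -0.0007] mm/row [13.4 21.2 -0.1]
```

Emit:
{"op": "play_rows", "data": {
  "translation": [
    [0, 0, 0],
    [0, 0, 0],
    [0, 0, 0],
    [0, 0, 0],
    [0, 0, 0],
    [0, 0, 0],
    [0, 0, 0],
    [0, 0, 0]
  ],
  "turn": [-0.064, -0.064, -0.064, -0.064, -0.064, -0.064, -0.064, -0.064],
  "fingers": [0.2, 0.2, 0.2, 0.2, 0.2, 0.2, 0.2, 0.2]
}}

```text
time_s: 13.2
eef_pos: [0.6004, -0.2471, 0.2991]
tcp_rot: [3.141, -0.002, 2.998]
force: [0.2, -0.7, 0.8]
finger_gap: 0.0677
```

```bash
python3 plan.py 614 -102 193 172.3 8 8
```

```text
pos [ 0.6004 -0.2471  0.2991] rpy [ 1.800e+02 -1.000e-01  1.718e+02] q1 -0.39 q6 -0.25 t 13.2
turn/row -0.0006 shift/row [0.0037 0.091  0.0663] mm/row [ 0.7 18.2 13.3]
```

```bash
sed -i "s#^d=np.radians(d); Y=np.radians(yaw)#d=np.radians(d); Y=np.radians(yaw if abs(d)>.06 else rz)#" plan.py;  python3 plan.py 614 -102 193 172.3 8 8
```

```text
pos [ 0.6004 -0.2471  0.2991] rpy [ 1.800e+02 -1.000e-01  1.718e+02] q1 -0.39 q6 -0.25 t 13.2
turn/row -0.0006 shift/row [0.0045 0.0909 0.0663] mm/row [ 0.9 18.2 13.3]
```

Emit:
{"op": "play_rows", "data": {
  "translation": [
    [0.0105, 0.091, 0],
    [0.0105, 0.091, 0],
    [0.0105, 0.091, 0],
    [0.0105, 0.091, 0],
    [0.0105, 0.091, 0],
    [0.0105, 0.091, 0],
    [0.0105, 0.091, 0],
    [0.0105, 0.091, 0]
  ],
  "turn": [0, 0, 0, 0, 0, 0, 0, -0.005],
  "fingers": [0.2, 0.2, 0.2, 0.2, 0.2, 0.2, 0.2, 0.2]
}}

```text
time_s: 14.0
eef_pos: [0.6052, -0.099, 0.3001]
tcp_rot: [3.142, 0.0, 3.006]
force: [0.5, -0.0, -0.4]
finger_gap: 0.0683
```

```bash
python3 plan.py 614 -102 193 172.3 8 8
```

```text
pos [ 0.6052 -0.099   0.3001] rpy [180.    0.  172.3] q1 -0.16 q6 -0.03 t 14.0
turn/row -0.0001 shift/row [-0.0057 -0.0011  0.067 ] mm/row [-1.1 -0.2 13.4]
```

Emit:
{"op": "play_rows", "data": {
  "translation": [
    [-0.0228, -0.0045, 0.05],
    [-0.0228, -0.0045, 0.1],
    [0, 0, 0.1],
    [0, 0, 0.1],
    [0, 0, 0.1],
    [0, 0, 0.05],
    [0, 0, 0.03],
    [0, 0, 0.006]
  ],
  "turn": [0, 0, 0, 0, 0, 0, 0, 0],
  "fingers": [0.2, 0.2, 0.2, 0.2, 0.2, 0.2, 0.2, 0.2]
}}

```text
time_s: 14.8
eef_pos: [0.6139, -0.1037, 0.1924]
tcp_rot: [-3.142, -0.001, 3.006]
force: [-0.0, 0.4, 0.7]
finger_gap: 0.0679
```

Emit:
{"op": "play_rows", "data": {
  "translation": [
    [0, 0, 0],
    [0, 0, 0],
    [0, 0, 0],
    [0, 0, 0],
    [0, 0, 0],
    [0, 0, 0],
    [0, 0, 0],
    [0, 0, 0]
  ],
  "turn": [0, 0, 0, 0, 0, 0, 0, 0],
  "fingers": [1, 1, 1, 1, 1, 1, 1, 1]
}}

```text
time_s: 15.6
eef_pos: [0.6144, -0.1038, 0.1941]
tcp_rot: [-3.141, 0.002, 3.006]
force: [0.1, -0.5, 6.0]
finger_gap: 0.0397
```

Emit:
{"op": "play_rows", "data": {
  "translation": [
    [0, 0, -0.02],
    [0, 0, -0.06],
    [0, 0, -0.1],
    [0, 0, -0.12],
    [0, 0, -0.12],
    [0, 0, -0.12],
    [0, 0, 0],
    [0, 0, 0]
  ],
  "turn": [0, 0, 0, 0, 0, 0, 0, 0],
  "fingers": [1, 1, 1, 1, 1, 1, 1, 1]
}}

```text
time_s: 16.4
eef_pos: [0.614, -0.1036, 0.3012]
tcp_rot: [3.142, 0.001, 3.006]
force: [-0.5, -0.4, -1.5]
finger_gap: 0.0396
```

Emit:
{"op": "play_rows", "data": {
  "translation": [
    [0, 0, 0],
    [0, 0, 0],
    [0, 0, 0],
    [0, 0, 0],
    [0, 0, 0],
    [0, 0, 0],
    [0, 0, 0],
    [0, 0, 0]
  ],
  "turn": [0, 0, 0, 0, 0, 0, 0, 0],
  "fingers": [1, 1, 1, 1, 1, 1, 1, 1]
}}

```text
time_s: 17.2
eef_pos: [0.614, -0.1037, 0.3009]
tcp_rot: [-3.142, 0.0, 3.006]
force: [0.0, -0.4, -1.4]
finger_gap: 0.0395
```

```bash
python3 plan.py 580 243 300 -90 16 16;  python3 plan.py 517 -246.5 300 89 16 16
```

```text
pos [ 0.614  -0.1037  0.3009] rpy [-180.     0.   172.2] q1 -0.17 q6 -0.03 t 17.2
turn/row -0.0533 shift/row [-0.1083  0.0106  0.0003] mm/row [-21.7   2.1   0.1]
pos [ 0.614  -0.1037  0.3009] rpy [-180.     0.   172.2] q1 -0.17 q6 -0.03 t 17.2
turn/row 0.0454 shift/row [-0.0451 -0.0295  0.0003] mm/row [-9.  -5.9  0.1]
```

Force -1.4 N: this one is empty too. It goes to the bin's middle slot.

Emit:
{"op": "play_rows", "data": {
  "translation": [
    [0, 0, 0],
    [0, 0, 0],
    [0, 0, 0],
    [0, 0, 0],
    [0, 0, 0],
    [0, 0, 0],
    [0, 0, 0],
    [0, 0, 0]
  ],
  "turn": [0.07, 0.07, 0.07, 0.07, 0.07, 0.07, 0.07, 0.07],
  "fingers": [1, 1, 1, 1, 1, 1, 1, 1]
}}

```text
time_s: 18.0
eef_pos: [0.614, -0.1037, 0.301]
tcp_rot: [3.141, 0.0, 1.88]
force: [-0.2, -0.3, -2.3]
finger_gap: 0.0396
```

Emit:
{"op": "play_rows", "data": {
  "translation": [
    [0, 0, 0],
    [0, 0, 0],
    [0, 0, 0],
    [0, 0, 0],
    [0, 0, 0],
    [0, 0, 0],
    [0, 0, 0],
    [0, 0, 0]
  ],
  "turn": [0.06, 0.06, 0.045, 0, 0, 0, 0, 0],
  "fingers": [1, 1, 1, 1, 1, 1, 1, 1]
}}

```text
time_s: 18.8
eef_pos: [0.614, -0.1037, 0.3009]
tcp_rot: [3.142, 0.0, 1.556]
force: [-0.7, 0.4, -0.5]
finger_gap: 0.0395
```

```bash
python3 plan.py 517 -246.5 300 89 8 8
```

```text
pos [ 0.614  -0.1037  0.3009] rpy [180.    0.   89.2] q1 -0.17 q6 1.42 t 18.8
turn/row 0.0002 shift/row [-0.0901 -0.0593  0.0006] mm/row [-18.  -11.9   0.1]
```

Emit:
{"op": "play_rows", "data": {
  "translation": [
    [-0.09, -0.059, 0],
    [-0.09, -0.059, 0],
    [-0.09, -0.059, 0],
    [-0.09, -0.059, 0],
    [-0.09, -0.059, 0],
    [-0.09, -0.059, 0],
    [-0.09, -0.059, 0],
    [-0.09, -0.059, 0]
  ],
  "turn": [0, 0, 0, 0, 0, 0, 0, 0],
  "fingers": [1, 1, 1, 1, 1, 1, 1, 1]
}}

```text
time_s: 19.6
eef_pos: [0.5169, -0.2469, 0.301]
tcp_rot: [3.141, 0.0, 1.556]
force: [0.0, -0.5, -1.4]
finger_gap: 0.0396
```

Emit:
{"op": "play_rows", "data": {
  "translation": [
    [0, 0, 0],
    [0, 0, 0.1],
    [0, 0, 0.1],
    [0, 0, 0.05],
    [0, 0, 0],
    [0, 0, 0],
    [0, 0, 0],
    [0, 0, 0]
  ],
  "turn": [0, 0, 0, 0, 0, 0, 0, 0],
  "fingers": [1, 1, 1, 1, 1, 1, 1, 1]
}}

```text
time_s: 20.4
eef_pos: [0.5178, -0.2463, 0.2519]
tcp_rot: [3.14, 0.001, 1.556]
force: [0.2, 0.4, -1.6]
finger_gap: 0.0397
```

```bash
python3 plan.py 517 -246.5 199 89 8 8
```

```text
pos [ 0.5178 -0.2463  0.2519] rpy [179.9   0.   89.2] q1 -0.44 q6 1.14 t 20.4
turn/row 0.0002 shift/row [-0.0001 -0.0005  0.0331] mm/row [-0.  -0.1  6.6]
```

Emit:
{"op": "play_rows", "data": {
  "translation": [
    [0, 0, 0.04],
    [0, 0, 0.06],
    [0, 0, 0.06],
    [0, 0, 0.05],
    [0, 0, 0.03],
    [0, 0, 0.015],
    [0, 0, 0.01],
    [0, 0, 0]
  ],
  "turn": [0, 0, 0, 0, 0, 0, 0, 0],
  "fingers": [1, 1, 1, 1, 1, 1, 1, 1]
}}

```text
time_s: 21.2
eef_pos: [0.5175, -0.2463, 0.1983]
tcp_rot: [3.141, 0.0, 1.556]
force: [0.7, 0.2, -1.2]
finger_gap: 0.0397
```

Emit:
{"op": "play_rows", "data": {
  "translation": [
    [0, 0, 0],
    [0, 0, 0],
    [0, 0, 0],
    [0, 0, 0],
    [0, 0, 0],
    [0, 0, -0.03],
    [0, 0, -0.07],
    [0, 0, -0.1]
  ],
  "turn": [0, 0, 0, 0, 0, 0, 0, 0],
  "fingers": [0.35, 0.35, 0.35, 0.35, 0.35, 0.35, 0.35, 0.35]
}}

```text
time_s: 22.0
eef_pos: [0.5171, -0.2461, 0.2384]
tcp_rot: [-3.14, -0.001, 1.556]
force: [-0.8, 0.2, -0.3]
finger_gap: 0.0559
```

Emit:
{"op": "play_rows", "data": {
  "translation": [
    [0, 0, -0.1],
    [0, 0, -0.1],
    [0, 0, -0.1],
    [0, 0, 0],
    [0, 0, 0],
    [0, 0, 0],
    [0, 0, 0],
    [0, 0, 0]
  ],
  "turn": [0, 0, -0.07, -0.07, -0.07, -0.07, -0.07, -0.07],
  "fingers": [0.35, 0.35, 0.35, 0.2, 0.2, 0.2, 0.2, 0.2]
}}

```text
time_s: 22.8
eef_pos: [0.5174, -0.2463, 0.2994]
tcp_rot: [3.141, 0.001, 2.402]
force: [-0.1, 0.4, -0.3]
finger_gap: 0.0682
```

Emit:
{"op": "play_rows", "data": {
  "translation": [
    [0, 0, 0],
    [0, 0, 0],
    [0, 0, 0],
    [0, 0, 0],
    [0, 0, 0],
    [0, 0, 0],
    [0, 0, 0],
    [0, 0, 0]
  ],
  "turn": [-0.07, -0.07, -0.07, -0.07, -0.07, -0.07, -0.05, 0],
  "fingers": [0.2, 0.2, 0.2, 0.2, 0.2, 0.2, 0.2, 0.2]
}}

```text
time_s: 23.6
eef_pos: [0.5175, -0.2463, 0.2992]
tcp_rot: [-3.141, 0.001, -2.947]
force: [0.1, -0.4, -0.6]
finger_gap: 0.068
```

```bash
python3 -c "
from h import *
im,d=snap('top','t4')
for b in blobs(pts('top',d),.04,.08,(.36,.72,-.31,.33)): print(b)
"; python3 plan.py 463 -101.5 300 191 8 8
```

```text
(401, -195, 110, 55, 44.3, 48, 28)
(460, 9, 96, 36, -8.8, 59, 303)
(463, -102, 96, 37, 10.5, 58, 318)
(520, -213, 43, 34, 88.9, 62, 57)
(614, -2, 99, 36, -9.1, 59, 297)
(602, -240, 97, 35, 89.2, 62, 321)
pos [ 0.5175 -0.2463  0.299 ] rpy [-1.80e+02  1.00e-01 -1.69e+02] q1 -0.44 q6 -0.64 t 23.65
turn/row 0.0 shift/row [ 0.0161  0.0953 -0.0006] mm/row [ 3.2 19.1 -0.1]
```

Emit:
{"op": "play_rows", "data": {
  "translation": [
    [0.016, 0.095, 0],
    [0.016, 0.095, 0],
    [0.016, 0.095, 0],
    [0.016, 0.095, 0],
    [0.016, 0.095, 0],
    [0.016, 0.095, 0],
    [0.016, 0.095, 0],
    [0.016, 0.095, 0]
  ],
  "turn": [0, 0, 0, 0, 0, 0, 0, 0],
  "fingers": [0.2, 0.2, 0.2, 0.2, 0.2, 0.2, 0.2, 0.2]
}}

```text
time_s: 24.45
eef_pos: [0.4623, -0.1006, 0.2981]
tcp_rot: [-3.141, 0.0, -2.948]
force: [-0.2, 1.1, 1.0]
finger_gap: 0.0681
```

Emit:
{"op": "play_rows", "data": {
  "translation": [
    [0, 0, 0.04],
    [0, 0, 0.1],
    [0, 0, 0.1],
    [0, 0, 0.1],
    [0, 0, 0.1],
    [0, 0, 0.05],
    [0, 0, 0.03],
    [0, 0, 0.01]
  ],
  "turn": [0, 0, 0, 0, 0, 0, 0, 0],
  "fingers": [0.2, 0.2, 0.2, 0.2, 0.2, 0.2, 0.2, 0.2]
}}

```text
time_s: 25.25
eef_pos: [0.4629, -0.1021, 0.1916]
tcp_rot: [3.142, -0.0, -2.948]
force: [-0.4, 0.7, 1.1]
finger_gap: 0.0682
```

Emit:
{"op": "play_rows", "data": {
  "translation": [
    [0, 0, 0],
    [0, 0, 0],
    [0, 0, 0],
    [0, 0, 0],
    [0, 0, 0],
    [0, 0, 0],
    [0, 0, 0],
    [0, 0, 0]
  ],
  "turn": [0, 0, 0, 0, 0, 0, 0, 0],
  "fingers": [1, 1, 1, 1, 1, 1, 1, 1]
}}

```text
time_s: 26.05
eef_pos: [0.4636, -0.1025, 0.193]
tcp_rot: [-3.14, 0.002, -2.948]
force: [-0.1, -3.4, 6.8]
finger_gap: 0.0396
```

Emit:
{"op": "play_rows", "data": {
  "translation": [
    [0, 0, -0.02],
    [0, 0, -0.06],
    [0, 0, -0.1],
    [0, 0, -0.12],
    [0, 0, -0.12],
    [0, 0, -0.12],
    [0, 0, 0],
    [0, 0, 0]
  ],
  "turn": [0, 0, 0, 0, 0, 0, 0, 0],
  "fingers": [1, 1, 1, 1, 1, 1, 1, 1]
}}

```text
time_s: 26.85
eef_pos: [0.4628, -0.1019, 0.2996]
tcp_rot: [3.141, 0.0, -2.947]
force: [-0.8, -0.7, -5.6]
finger_gap: 0.0398
```

Emit:
{"op": "play_rows", "data": {
  "translation": [
    [0, 0, 0],
    [0, 0, 0],
    [0, 0, 0],
    [0, 0, 0],
    [0, 0, 0],
    [0, 0, 0],
    [0, 0, 0],
    [0, 0, 0]
  ],
  "turn": [0, 0, 0, 0, 0, 0, 0, 0],
  "fingers": [1, 1, 1, 1, 1, 1, 1, 1]
}}

```text
time_s: 27.65
eef_pos: [0.463, -0.1021, 0.2999]
tcp_rot: [-3.142, 0.0, -2.947]
force: [-0.3, 1.3, -4.5]
finger_gap: 0.0395
```

```bash
python3 plan.py 580 243 300 -90 16 16;  python3 plan.py 433 -245 300 89 16 16
```

```text
pos [ 0.463  -0.1021  0.2999] rpy [-180.     0.  -168.9] q1 -0.22 q6 -0.41 t 27.65
turn/row -0.043 shift/row [-0.1078 -0.0366 -0.    ] mm/row [-21.6  -7.3  -0. ]
pos [ 0.463  -0.1021  0.2999] rpy [-180.     0.  -168.9] q1 -0.22 q6 -0.41 t 27.65
turn/row 0.0557 shift/row [-0.0448 -0.0086 -0.    ] mm/row [-9.  -1.7 -0. ]
```

Force -4.5 to -5.6 N: full. It goes to the tray's far slot.

Emit:
{"op": "play_rows", "data": {
  "translation": [
    [0, 0, 0],
    [0, 0, 0],
    [0, 0, 0],
    [0, 0, 0],
    [0, 0, 0],
    [0, 0, 0],
    [0, 0, 0],
    [0, 0, 0]
  ],
  "turn": [-0.06, -0.06, -0.06, -0.06, -0.06, -0.06, -0.06, -0.06],
  "fingers": [1, 1, 1, 1, 1, 1, 1, 1]
}}

```text
time_s: 28.45
eef_pos: [0.463, -0.1021, 0.2999]
tcp_rot: [-3.142, 0.0, -1.982]
force: [-0.0, 0.9, -5.8]
finger_gap: 0.0398
```

Emit:
{"op": "play_rows", "data": {
  "translation": [
    [0, 0, 0],
    [0, 0, 0],
    [0, 0, 0],
    [0, 0, 0],
    [0, 0, 0],
    [0, 0, 0],
    [0, 0, 0],
    [0, 0, 0]
  ],
  "turn": [-0.06, -0.06, -0.06, -0.028, 0, 0, 0, 0],
  "fingers": [1, 1, 1, 1, 1, 1, 1, 1]
}}

```text
time_s: 29.25
eef_pos: [0.463, -0.102, 0.2999]
tcp_rot: [-3.142, -0.0, -1.572]
force: [0.1, 0.1, -4.3]
finger_gap: 0.0395
```

```bash
python3 plan.py 580 243 300 -90 8 16
```

```text
pos [ 0.463  -0.102   0.2999] rpy [-180.    -0.   -90.1] q1 -0.22 q6 -1.79 t 29.25
turn/row -0.0001 shift/row [-0.1079 -0.0364 -0.    ] mm/row [-21.6  -7.3  -0. ]
```

Emit:
{"op": "play_rows", "data": {
  "translation": [
    [-0.108, -0.0364, 0],
    [-0.108, -0.0364, 0],
    [-0.108, -0.0364, 0],
    [-0.108, -0.0364, 0],
    [-0.108, -0.0364, 0],
    [-0.108, -0.0364, 0],
    [-0.108, -0.0364, 0],
    [-0.108, -0.0364, 0]
  ],
  "turn": [0, 0, 0, 0, 0, 0, 0, 0],
  "fingers": [1, 1, 1, 1, 1, 1, 1, 1]
}}

```text
time_s: 30.05
eef_pos: [0.5215, 0.0717, 0.2999]
tcp_rot: [3.142, -0.0, -1.572]
force: [0.6, -0.2, -4.3]
finger_gap: 0.0395
```

Emit:
{"op": "play_rows", "data": {
  "translation": [
    [-0.108, -0.0364, 0],
    [-0.108, -0.0364, 0],
    [-0.108, -0.0364, 0],
    [-0.108, -0.0364, 0],
    [-0.108, -0.0364, 0],
    [-0.108, -0.0364, 0],
    [-0.108, -0.0364, 0],
    [-0.108, -0.0364, 0]
  ],
  "turn": [0, 0, 0, 0, 0, 0, 0, 0],
  "fingers": [1, 1, 1, 1, 1, 1, 1, 1]
}}

```text
time_s: 30.85
eef_pos: [0.5799, 0.2444, 0.2996]
tcp_rot: [3.141, -0.0, -1.572]
force: [-0.4, 1.0, -5.5]
finger_gap: 0.0395
```

Emit:
{"op": "play_rows", "data": {
  "translation": [
    [0, 0, 0],
    [0, 0, 0.1],
    [0, 0, 0.1],
    [0, 0, 0.1],
    [0, 0, 0.03],
    [0, 0, 0],
    [0, 0, 0],
    [0, 0, 0]
  ],
  "turn": [0, 0, 0, 0, 0, 0, 0, 0],
  "fingers": [1, 1, 1, 1, 1, 1, 1, 1]
}}

```text
time_s: 31.65
eef_pos: [0.5801, 0.2435, 0.2353]
tcp_rot: [-3.14, 0.001, -1.572]
force: [0.5, 0.3, -4.5]
finger_gap: 0.0395
```

```bash
python3 plan.py 580 243 204 -90 8 8; python3 -c "
from h import *
snap('wrist','w5')"
```

```text
pos [0.5801 0.2435 0.2353] rpy [-179.9    0.   -90. ] q1 0.4 q6 -1.17 t 31.65
turn/row -0.0001 shift/row [0.0003 0.0001 0.0196] mm/row [0.1 0.  3.9]
```

View pics/w5.png

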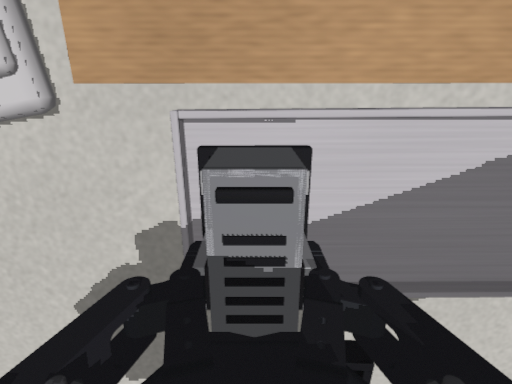

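The cartridge is over the tray with its foot inside the rim: left edge u≈198 against rim at 185, front edge v≈147 against 120. Lowering.

Emit:
{"op": "play_rows", "data": {
  "translation": [
    [0, 0, 0.04],
    [0, 0, 0.04],
    [0, 0, 0.03],
    [0, 0, 0.02],
    [0, 0, 0.015],
    [0, 0, 0.01],
    [0, 0, 0.005],
    [0, 0, 0]
  ],
  "turn": [0, 0, 0, 0, 0, 0, 0, 0],
  "fingers": [1, 1, 1, 1, 1, 1, 1, 1]
}}

```text
time_s: 32.5
eef_pos: [0.5794, 0.2433, 0.2031]
tcp_rot: [-3.141, 0.0, -1.571]
force: [-4.5, -1.7, 2.5]
finger_gap: 0.0395
```

Emit:
{"op": "play_rows", "data": {
  "translation": [
    [0, 0, 0],
    [0, 0, 0],
    [0, 0, 0],
    [0, 0, 0],
    [0, 0, 0],
    [0, 0, -0.03],
    [0, 0, -0.07],
    [0, 0, -0.1]
  ],
  "turn": [0, 0, 0, 0, 0, 0, 0, 0],
  "fingers": [0.35, 0.35, 0.35, 0.35, 0.35, 0.35, 0.35, 0.35]
}}

```text
time_s: 33.3
eef_pos: [0.5794, 0.2434, 0.2423]
tcp_rot: [3.14, -0.001, -1.571]
force: [-0.6, 0.4, -0.2]
finger_gap: 0.0555
```

Emit:
{"op": "play_rows", "data": {
  "translation": [
    [0, 0, -0.1],
    [0, 0, -0.1],
    [0, 0, -0.1],
    [0, 0, 0],
    [0, 0, 0],
    [0, 0, 0],
    [0, 0, 0],
    [0, 0, 0]
  ],
  "turn": [0, 0, 0.07, 0.07, 0.07, 0.07, 0.07, 0.07],
  "fingers": [0.35, 0.35, 0.35, 0.2, 0.2, 0.2, 0.2, 0.2]
}}

```text
time_s: 34.1
eef_pos: [0.5797, 0.2435, 0.3034]
tcp_rot: [-3.141, 0.001, -2.417]
force: [0.5, 0.5, -0.2]
finger_gap: 0.0684
```

Emit:
{"op": "play_rows", "data": {
  "translation": [
    [0, 0, 0],
    [0, 0, 0],
    [0, 0, 0],
    [0, 0, 0],
    [0, 0, 0],
    [0, 0, 0],
    [0, 0, 0],
    [0, 0, 0]
  ],
  "turn": [0.07, 0.07, 0.07, 0.07, 0.07, 0.07, 0.02, 0],
  "fingers": [0.2, 0.2, 0.2, 0.2, 0.2, 0.2, 0.2, 0.2]
}}

```text
time_s: 34.9
eef_pos: [0.5797, 0.2435, 0.3032]
tcp_rot: [3.141, 0.001, 2.992]
force: [1.0, -0.3, -0.4]
finger_gap: 0.0684
```

```bash
python3 -c "
from h import *
im,d=snap('top','t6')
for b in blobs(pts('top',d),.04,.08,(.36,.72,-.31,.33)): print(b)
"; python3 plan.py 614.5 -1.5 300 171 8 16; python3 plan.py 460 8.5 300 171 8 16
```

```text
(386, -242, 136, 22, -86.5, 47, 43)
(460, 9, 96, 36, -9.0, 59, 302)
(520, -240, 97, 34, 89.0, 62, 328)
(582, 225, 67, 38, 89.4, 68, 57)
(614, -1, 99, 36, -9.2, 59, 299)
(602, -242, 100, 35, 89.1, 62, 324)
pos [0.5797 0.2435 0.3031] rpy [1.800e+02 1.000e-01 1.715e+02] q1 0.4 q6 0.55 t 34.95
turn/row 0.0005 shift/row [-0.0221 -0.0741  0.001 ] mm/row [ -4.4 -14.8   0.2]
pos [0.5797 0.2435 0.3031] rpy [1.800e+02 1.000e-01 1.715e+02] q1 0.4 q6 0.55 t 34.95
turn/row 0.0005 shift/row [ 0.0261 -0.0782  0.001 ] mm/row [  5.2 -15.6   0.2]
```

Emit:
{"op": "play_rows", "data": {
  "translation": [
    [-0.044, -0.148, 0],
    [-0.044, -0.148, 0],
    [-0.044, -0.148, 0],
    [-0.044, -0.148, 0],
    [-0.044, -0.148, 0],
    [-0.044, -0.148, 0],
    [-0.044, -0.148, 0],
    [-0.044, -0.148, 0]
  ],
  "turn": [0, 0, 0, 0, 0, 0, 0, 0.004],
  "fingers": [0.2, 0.2, 0.2, 0.2, 0.2, 0.2, 0.2, 0.2]
}}

```text
time_s: 35.75
eef_pos: [0.614, -0.0024, 0.3026]
tcp_rot: [3.141, 0.001, 2.985]
force: [-0.1, 0.3, 0.0]
finger_gap: 0.0682
```

Emit:
{"op": "play_rows", "data": {
  "translation": [
    [0, 0, 0],
    [0, 0, 0.1],
    [0, 0, 0.1],
    [0, 0, 0],
    [0, 0, 0],
    [0, 0, 0],
    [0, 0, 0],
    [0, 0, 0]
  ],
  "turn": [0, 0, 0, 0, 0, 0, 0, 0],
  "fingers": [0.2, 0.2, 0.2, 0.2, 0.2, 0.2, 0.2, 0.2]
}}

```text
time_s: 36.55
eef_pos: [0.6142, -0.001, 0.2628]
tcp_rot: [3.141, 0.001, 2.984]
force: [0.1, -0.6, -0.1]
finger_gap: 0.0682
```

```bash
python3 plan.py 614.5 -1.5 192 171 8 8
```

```text
pos [ 0.6142 -0.001   0.2628] rpy [1.80e+02 1.00e-01 1.71e+02] q1 -0.0 q6 0.16 t 36.55
turn/row -0.0 shift/row [-0.0003 -0.0003  0.0443] mm/row [-0.1 -0.1  8.9]
```

Emit:
{"op": "play_rows", "data": {
  "translation": [
    [0, 0, 0.05],
    [0, 0, 0.07],
    [0, 0, 0.07],
    [0, 0, 0.07],
    [0, 0, 0.05],
    [0, 0, 0.03],
    [0, 0, 0.014],
    [0, 0, 0]
  ],
  "turn": [0, 0, 0, 0, 0, 0, 0, 0],
  "fingers": [0.2, 0.2, 0.2, 0.2, 0.2, 0.2, 0.2, 0.2]
}}

```text
time_s: 37.35
eef_pos: [0.6139, -0.0012, 0.1908]
tcp_rot: [-3.142, -0.0, 2.984]
force: [0.2, 1.2, 0.2]
finger_gap: 0.0681
```

Emit:
{"op": "play_rows", "data": {
  "translation": [
    [0, 0, 0],
    [0, 0, 0],
    [0, 0, 0],
    [0, 0, 0],
    [0, 0, 0],
    [0, 0, 0],
    [0, 0, 0],
    [0, 0, 0]
  ],
  "turn": [0, 0, 0, 0, 0, 0, 0, 0],
  "fingers": [1, 1, 1, 1, 1, 1, 1, 1]
}}

```text
time_s: 38.15
eef_pos: [0.6143, -0.0012, 0.192]
tcp_rot: [-3.141, 0.002, 2.984]
force: [-0.6, -1.0, 5.8]
finger_gap: 0.0397
```

Emit:
{"op": "play_rows", "data": {
  "translation": [
    [0, 0, -0.02],
    [0, 0, -0.06],
    [0, 0, -0.1],
    [0, 0, -0.12],
    [0, 0, -0.12],
    [0, 0, -0.12],
    [0, 0, 0],
    [0, 0, 0]
  ],
  "turn": [0, 0, 0, 0, 0, 0, 0, 0],
  "fingers": [1, 1, 1, 1, 1, 1, 1, 1]
}}

```text
time_s: 38.95
eef_pos: [0.6139, -0.0011, 0.2994]
tcp_rot: [3.141, 0.001, 2.984]
force: [-0.1, -0.3, -1.4]
finger_gap: 0.0396
```

Emit:
{"op": "play_rows", "data": {
  "translation": [
    [0, 0, 0],
    [0, 0, 0],
    [0, 0, 0],
    [0, 0, 0],
    [0, 0, 0],
    [0, 0, 0],
    [0, 0, 0],
    [0, 0, 0]
  ],
  "turn": [0, 0, 0, 0, 0, 0, 0, 0],
  "fingers": [1, 1, 1, 1, 1, 1, 1, 1]
}}

```text
time_s: 39.75
eef_pos: [0.6139, -0.0012, 0.2991]
tcp_rot: [3.142, 0.0, 2.984]
force: [0.4, -0.3, -1.6]
finger_gap: 0.0392
```

```bash
python3 plan.py 495 243 300 -90 16 16;  python3 plan.py 433 -245 300 89 16 16
```

```text
pos [ 0.6139 -0.0012  0.2991] rpy [180.   0. 171.] q1 -0.0 q6 0.16 t 39.75
turn/row -0.054 shift/row [-0.0763  0.0372 -0.0003] mm/row [-15.3   7.4  -0.1]
pos [ 0.6139 -0.0012  0.2991] rpy [180.   0. 171.] q1 -0.0 q6 0.16 t 39.75
turn/row 0.0447 shift/row [-0.0772 -0.0552 -0.0003] mm/row [-15.4 -11.   -0.1]
```

Force -1.5 N: empty. It goes to the bin's near slot.

Emit:
{"op": "play_rows", "data": {
  "translation": [
    [0, 0, 0],
    [0, 0, 0],
    [0, 0, 0],
    [0, 0, 0],
    [0, 0, 0],
    [0, 0, 0],
    [0, 0, 0],
    [0, 0, 0]
  ],
  "turn": [0.07, 0.07, 0.07, 0.07, 0.07, 0.07, 0.07, 0.07],
  "fingers": [1, 1, 1, 1, 1, 1, 1, 1]
}}

```text
time_s: 40.55
eef_pos: [0.6139, -0.0012, 0.2991]
tcp_rot: [3.142, 0.0, 1.858]
force: [1.3, -0.4, -1.5]
finger_gap: 0.0397
```

Emit:
{"op": "play_rows", "data": {
  "translation": [
    [0, 0, 0],
    [0, 0, 0],
    [0, 0, 0],
    [0, 0, 0],
    [0, 0, 0],
    [0, 0, 0],
    [0, 0, 0],
    [0, 0, 0]
  ],
  "turn": [0.06, 0.06, 0.035, 0, 0, 0, 0, 0],
  "fingers": [1, 1, 1, 1, 1, 1, 1, 1]
}}

```text
time_s: 41.35
eef_pos: [0.6139, -0.0012, 0.2991]
tcp_rot: [-3.142, 0.0, 1.554]
force: [0.2, -0.1, -1.9]
finger_gap: 0.0395
```

```bash
python3 plan.py 433 -245 300 89 8 16
```

```text
pos [ 0.6139 -0.0012  0.2991] rpy [-180.     0.    89.1] q1 -0.0 q6 1.59 t 41.35
turn/row 0.0001 shift/row [-0.0771 -0.0553 -0.0003] mm/row [-15.4 -11.1  -0.1]
```

Emit:
{"op": "play_rows", "data": {
  "translation": [
    [-0.077, -0.0553, 0],
    [-0.077, -0.0553, 0],
    [-0.077, -0.0553, 0],
    [-0.077, -0.0553, 0],
    [-0.077, -0.0553, 0],
    [-0.077, -0.0553, 0],
    [-0.077, -0.0553, 0],
    [-0.077, -0.0553, 0]
  ],
  "turn": [0, 0, 0, 0, 0, 0, 0, 0],
  "fingers": [1, 1, 1, 1, 1, 1, 1, 1]
}}

```text
time_s: 42.15
eef_pos: [0.522, -0.1243, 0.2993]
tcp_rot: [3.141, 0.0, 1.553]
force: [-0.4, -0.4, -1.5]
finger_gap: 0.0397
```

Emit:
{"op": "play_rows", "data": {
  "translation": [
    [-0.077, -0.0553, 0],
    [-0.077, -0.0553, 0],
    [-0.077, -0.0553, 0],
    [-0.077, -0.0553, 0],
    [-0.077, -0.0553, 0],
    [-0.077, -0.0553, 0],
    [-0.077, -0.0553, 0],
    [-0.077, -0.0553, 0]
  ],
  "turn": [0, 0, 0, 0, 0, 0, 0, 0],
  "fingers": [1, 1, 1, 1, 1, 1, 1, 1]
}}

```text
time_s: 42.95
eef_pos: [0.4313, -0.2457, 0.2993]
tcp_rot: [3.141, 0.0, 1.553]
force: [0.7, 0.6, -1.9]
finger_gap: 0.0396
```

Emit:
{"op": "play_rows", "data": {
  "translation": [
    [0, 0, 0],
    [0, 0, 0.1],
    [0, 0, 0.1],
    [0, 0, 0.05],
    [0, 0, 0],
    [0, 0, 0],
    [0, 0, 0],
    [0, 0, 0]
  ],
  "turn": [0, 0, 0, 0, 0, 0, 0, 0],
  "fingers": [1, 1, 1, 1, 1, 1, 1, 1]
}}

```text
time_s: 43.75
eef_pos: [0.4331, -0.2446, 0.25]
tcp_rot: [3.14, 0.001, 1.554]
force: [-0.1, -0.3, -2.3]
finger_gap: 0.0398
```

```bash
python3 plan.py 433 -245 197.5 89 8 8; python3 -c "
from h import *
snap('wrist','w7')"
```

```text
pos [ 0.4331 -0.2446  0.25  ] rpy [179.9   0.   89. ] q1 -0.51 q6 1.07 t 43.75
turn/row 0.0 shift/row [-0.0002 -0.0001  0.0328] mm/row [-0.  -0.   6.6]
```

View pics/w7.png

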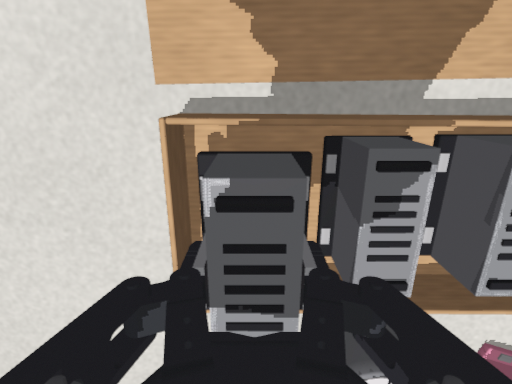

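The slot is clear, with gaps on both sides of the held cartridge (wall inner edge u≈190, neighbour's foot at u≈320). Lowering.

Emit:
{"op": "play_rows", "data": {
  "translation": [
    [0, 0, 0.04],
    [0, 0, 0.06],
    [0, 0, 0.06],
    [0, 0, 0.05],
    [0, 0, 0.03],
    [0, 0, 0.013],
    [0, 0, 0.01],
    [0, 0, 0]
  ],
  "turn": [0, 0, 0, 0, 0, 0, 0, 0],
  "fingers": [1, 1, 1, 1, 1, 1, 1, 1]
}}

```text
time_s: 44.6
eef_pos: [0.4329, -0.2446, 0.1965]
tcp_rot: [3.141, 0.0, 1.554]
force: [-0.5, 0.2, -1.0]
finger_gap: 0.0395
```

Emit:
{"op": "play_rows", "data": {
  "translation": [
    [0, 0, 0],
    [0, 0, 0],
    [0, 0, 0],
    [0, 0, 0],
    [0, 0, 0],
    [0, 0, -0.03],
    [0, 0, -0.07],
    [0, 0, -0.1]
  ],
  "turn": [0, 0, 0, 0, 0, 0, 0, 0],
  "fingers": [0.35, 0.35, 0.35, 0.35, 0.35, 0.35, 0.35, 0.35]
}}

```text
time_s: 45.4
eef_pos: [0.4324, -0.2443, 0.2364]
tcp_rot: [-3.14, -0.001, 1.554]
force: [1.3, 0.0, 0.6]
finger_gap: 0.0557
```

Emit:
{"op": "play_rows", "data": {
  "translation": [
    [0, 0, -0.1],
    [0, 0, -0.1],
    [0, 0, -0.1],
    [0, 0, 0],
    [0, 0, 0],
    [0, 0, 0],
    [0, 0, 0],
    [0, 0, 0]
  ],
  "turn": [0, 0, -0.07, -0.07, -0.07, -0.07, -0.07, -0.07],
  "fingers": [0.35, 0.35, 0.35, 0.2, 0.2, 0.2, 0.2, 0.2]
}}

```text
time_s: 46.2
eef_pos: [0.4328, -0.2445, 0.297]
tcp_rot: [3.142, 0.0, 2.4]
force: [-0.5, 0.3, -1.1]
finger_gap: 0.0683
```

Emit:
{"op": "play_rows", "data": {
  "translation": [
    [0, 0, 0],
    [0, 0, 0],
    [0, 0, 0],
    [0, 0, 0],
    [0, 0, 0],
    [0, 0, 0],
    [0, 0, 0],
    [0, 0, 0]
  ],
  "turn": [-0.07, -0.07, -0.07, -0.07, -0.016, 0, 0, 0],
  "fingers": [0.2, 0.2, 0.2, 0.2, 0.2, 0.2, 0.2, 0.2]
}}

```text
time_s: 47.0
eef_pos: [0.4328, -0.2445, 0.2967]
tcp_rot: [-3.142, 0.0, 2.985]
force: [0.0, -0.8, -0.3]
finger_gap: 0.0685
```

```bash
python3 -c "
from h import *
im,d=snap('top','t8')
for b in blobs(pts('top',d),.04,.08,(.36,.72,-.31,.33)): print(b)
"; python3 plan.py 460 8.5 300 171 8 8
```

```text
(431, -188, 159, 73, 31.1, 48, 32)
(460, 9, 96, 36, -8.9, 58, 303)
(436, -219, 54, 34, 89.5, 58, 25)
(520, -241, 101, 34, 89.1, 62, 323)
(581, 242, 97, 38, -89.1, 69, 321)
(601, -240, 97, 38, 88.2, 62, 321)
pos [ 0.4328 -0.2445  0.2966] rpy [-180.    0.  171.] q1 -0.51 q6 -0.36 t 47.05
turn/row 0.0 shift/row [ 0.0078  0.1589 -0.0021] mm/row [ 1.6 31.8 -0.4]
```

Emit:
{"op": "play_rows", "data": {
  "translation": [
    [0.0078, 0.159, 0],
    [0.0078, 0.159, 0],
    [0.0078, 0.159, 0],
    [0.0078, 0.159, 0],
    [0.0078, 0.159, 0],
    [0.0078, 0.159, 0],
    [0.0078, 0.159, 0],
    [0.0078, 0.159, 0]
  ],
  "turn": [0, 0, 0, 0, 0, 0, 0, 0],
  "fingers": [0.2, 0.2, 0.2, 0.2, 0.2, 0.2, 0.2, 0.2]
}}

```text
time_s: 47.85
eef_pos: [0.4599, 0.01, 0.2967]
tcp_rot: [3.142, 0.0, 2.985]
force: [1.4, 0.2, 0.4]
finger_gap: 0.0681
```

Emit:
{"op": "play_rows", "data": {
  "translation": [
    [0, 0, 0],
    [0, 0, 0.1],
    [0, 0, 0.1],
    [0, 0, 0],
    [0, 0, 0],
    [0, 0, 0],
    [0, 0, 0],
    [0, 0, 0]
  ],
  "turn": [0, 0, 0, 0, 0, 0, 0, 0],
  "fingers": [0.2, 0.2, 0.2, 0.2, 0.2, 0.2, 0.2, 0.2]
}}

```text
time_s: 48.65
eef_pos: [0.4602, 0.0086, 0.2572]
tcp_rot: [3.141, 0.001, 2.985]
force: [-0.1, -0.6, -0.2]
finger_gap: 0.068
```

```bash
python3 plan.py 460 8.5 192 171 8 8
```

```text
pos [0.4602 0.0086 0.2572] rpy [1.800e+02 1.000e-01 1.711e+02] q1 0.02 q6 0.17 t 48.65
turn/row 0.0001 shift/row [ 0.0001 -0.0001  0.0408] mm/row [ 0.  -0.   8.2]
```

Emit:
{"op": "play_rows", "data": {
  "translation": [
    [0, 0, 0.05],
    [0, 0, 0.07],
    [0, 0, 0.07],
    [0, 0, 0.06],
    [0, 0, 0.04],
    [0, 0, 0.025],
    [0, 0, 0.011],
    [0, 0, 0]
  ],
  "turn": [0, 0, 0, 0, 0, 0, 0, 0],
  "fingers": [0.2, 0.2, 0.2, 0.2, 0.2, 0.2, 0.2, 0.2]
}}

```text
time_s: 49.45
eef_pos: [0.46, 0.0087, 0.1912]
tcp_rot: [3.142, -0.0, 2.986]
force: [-0.3, 0.8, 0.0]
finger_gap: 0.068
```

Emit:
{"op": "play_rows", "data": {
  "translation": [
    [0, 0, 0],
    [0, 0, 0],
    [0, 0, 0],
    [0, 0, 0],
    [0, 0, 0],
    [0, 0, 0],
    [0, 0, 0],
    [0, 0, 0]
  ],
  "turn": [0, 0, 0, 0, 0, 0, 0, 0],
  "fingers": [1, 1, 1, 1, 1, 1, 1, 1]
}}

```text
time_s: 50.25
eef_pos: [0.4603, 0.0083, 0.1921]
tcp_rot: [-3.14, 0.002, 2.985]
force: [-1.4, -4.4, 5.3]
finger_gap: 0.0395
```

Emit:
{"op": "play_rows", "data": {
  "translation": [
    [0, 0, -0.02],
    [0, 0, -0.06],
    [0, 0, -0.1],
    [0, 0, -0.12],
    [0, 0, -0.12],
    [0, 0, -0.12],
    [0, 0, 0],
    [0, 0, 0]
  ],
  "turn": [0, 0, 0, 0, 0, 0, 0, 0],
  "fingers": [1, 1, 1, 1, 1, 1, 1, 1]
}}

```text
time_s: 51.05
eef_pos: [0.4599, 0.0089, 0.2992]
tcp_rot: [3.141, 0.0, 2.986]
force: [1.1, -0.2, -5.2]
finger_gap: 0.0394
```

Emit:
{"op": "play_rows", "data": {
  "translation": [
    [0, 0, 0],
    [0, 0, 0],
    [0, 0, 0],
    [0, 0, 0],
    [0, 0, 0],
    [0, 0, 0],
    [0, 0, 0],
    [0, 0, 0]
  ],
  "turn": [0, 0, 0, 0, 0, 0, 0, 0],
  "fingers": [1, 1, 1, 1, 1, 1, 1, 1]
}}

```text
time_s: 51.85
eef_pos: [0.46, 0.0087, 0.2993]
tcp_rot: [3.142, 0.0, 2.986]
force: [-0.2, 0.3, -5.0]
finger_gap: 0.0397
```

```bash
python3 plan.py 490 243 300 -90 16 16
```

```text
pos [0.46   0.0087 0.2993] rpy [180.    0.  171.1] q1 0.02 q6 0.17 t 51.85
turn/row -0.054 shift/row [-0.0732 -0.0094 -0.0002] mm/row [-14.6  -1.9  -0. ]
```

Force -5.0 N: full. It goes to the tray at x≈450, well clear of the other one.

Emit:
{"op": "play_rows", "data": {
  "translation": [
    [0, 0, 0],
    [0, 0, 0],
    [0, 0, 0],
    [0, 0, 0],
    [0, 0, 0],
    [0, 0, 0],
    [0, 0, 0],
    [0, 0, 0]
  ],
  "turn": [-0.065, -0.065, -0.065, -0.065, -0.065, -0.065, -0.065, -0.065],
  "fingers": [1, 1, 1, 1, 1, 1, 1, 1]
}}

```text
time_s: 52.65
eef_pos: [0.4599, 0.0087, 0.2993]
tcp_rot: [-3.142, 0.0, -2.252]
force: [0.5, 0.0, -4.2]
finger_gap: 0.0393
```

Emit:
{"op": "play_rows", "data": {
  "translation": [
    [0, 0, 0],
    [0, 0, 0],
    [0, 0, 0],
    [0, 0, 0],
    [0, 0, 0],
    [0, 0, 0],
    [0, 0, 0],
    [0, 0, 0]
  ],
  "turn": [-0.065, -0.065, -0.065, -0.065, -0.065, -0.019, 0, 0],
  "fingers": [1, 1, 1, 1, 1, 1, 1, 1]
}}

```text
time_s: 53.45
eef_pos: [0.4599, 0.0087, 0.2993]
tcp_rot: [-3.142, 0.0, -1.571]
force: [0.0, 0.3, -3.9]
finger_gap: 0.0398
```

```bash
python3 plan.py 450 243 300 -90 8 8
```

```text
pos [0.4599 0.0087 0.2993] rpy [-180.    0.  -90.] q1 0.02 q6 -1.55 t 53.45
turn/row 0.0 shift/row [-0.1464  0.0062 -0.0004] mm/row [-29.3   1.2  -0.1]
```

Emit:
{"op": "play_rows", "data": {
  "translation": [
    [-0.146, 0.006, 0],
    [-0.146, 0.006, 0],
    [-0.146, 0.006, 0],
    [-0.146, 0.006, 0],
    [-0.146, 0.006, 0],
    [-0.146, 0.006, 0],
    [-0.146, 0.006, 0],
    [-0.146, 0.006, 0]
  ],
  "turn": [0, 0, 0, 0, 0, 0, 0, 0],
  "fingers": [1, 1, 1, 1, 1, 1, 1, 1]
}}

```text
time_s: 54.25
eef_pos: [0.4498, 0.2436, 0.2993]
tcp_rot: [-3.141, 0.0, -1.57]
force: [0.3, 0.0, -4.5]
finger_gap: 0.0394
```

Emit:
{"op": "play_rows", "data": {
  "translation": [
    [0, 0, 0],
    [0, 0, 0.1],
    [0, 0, 0.1],
    [0, 0, 0.1],
    [0, 0, 0.03],
    [0, 0, 0],
    [0, 0, 0],
    [0, 0, 0]
  ],
  "turn": [0, 0, 0, 0, 0, 0, 0, 0],
  "fingers": [1, 1, 1, 1, 1, 1, 1, 1]
}}

```text
time_s: 55.05
eef_pos: [0.4505, 0.2424, 0.2345]
tcp_rot: [-3.14, 0.001, -1.57]
force: [-0.3, -0.9, -4.9]
finger_gap: 0.0396
```

```bash
python3 plan.py 450 243 203 -90 8 8
```

```text
pos [0.4505 0.2424 0.2345] rpy [-1.799e+02  1.000e-01 -8.990e+01] q1 0.49 q6 -1.08 t 55.05
turn/row 0.0001 shift/row [-0.0004  0.0003  0.0197] mm/row [-0.1  0.1  3.9]
```

Emit:
{"op": "play_rows", "data": {
  "translation": [
    [0, 0, 0.04],
    [0, 0, 0.04],
    [0, 0, 0.03],
    [0, 0, 0.02],
    [0, 0, 0.015],
    [0, 0, 0.01],
    [0, 0, 0.002],
    [0, 0, 0]
  ],
  "turn": [0, 0, 0, 0, 0, 0, 0, 0],
  "fingers": [1, 1, 1, 1, 1, 1, 1, 1]
}}

```text
time_s: 55.85
eef_pos: [0.45, 0.2423, 0.2022]
tcp_rot: [-3.141, 0.0, -1.569]
force: [-1.6, -2.1, -1.2]
finger_gap: 0.0396
```

Emit:
{"op": "play_rows", "data": {
  "translation": [
    [0, 0, 0],
    [0, 0, 0],
    [0, 0, 0],
    [0, 0, 0],
    [0, 0, 0],
    [0, 0, -0.03],
    [0, 0, -0.07],
    [0, 0, -0.1]
  ],
  "turn": [0, 0, 0, 0, 0, 0, 0, 0],
  "fingers": [0.35, 0.35, 0.35, 0.35, 0.35, 0.35, 0.35, 0.35]
}}

```text
time_s: 56.65
eef_pos: [0.4496, 0.2421, 0.2418]
tcp_rot: [3.14, -0.001, -1.569]
force: [0.1, -0.0, 0.0]
finger_gap: 0.0553
```

Emit:
{"op": "play_rows", "data": {
  "translation": [
    [0, 0, -0.1],
    [0, 0, -0.1],
    [0, 0, -0.1],
    [0, 0, -0.1],
    [0, 0, 0],
    [0, 0, 0],
    [0, 0, 0],
    [0, 0, 0]
  ],
  "turn": [0, 0, 0.068, 0.068, 0.068, 0.068, 0.068, 0.068],
  "fingers": [0.35, 0.35, 0.35, 0.35, 0.35, 0.35, 0.35, 0.35]
}}

```text
time_s: 57.45
eef_pos: [0.45, 0.2423, 0.3224]
tcp_rot: [-3.141, 0.0, -2.391]
force: [-0.2, 1.0, -0.5]
finger_gap: 0.0554
```

Emit:
{"op": "play_rows", "data": {
  "translation": [
    [0, 0, 0],
    [0, 0, 0],
    [0, 0, 0],
    [0, 0, 0],
    [0, 0, 0],
    [0, 0, 0],
    [0, 0, 0],
    [0, 0, 0]
  ],
  "turn": [0.068, 0.068, 0.068, 0.068, 0.068, 0.068, 0.068, 0.068],
  "fingers": [0.35, 0.35, 0.35, 0.35, 0.35, 0.35, 0.35, 0.35]
}}

```text
time_s: 58.25
eef_pos: [0.45, 0.2423, 0.3224]
tcp_rot: [3.141, 0.0, 2.804]
force: [0.4, -0.3, 0.5]
finger_gap: 0.0555
```

```bash
python3 -c "
from h import *
im,d=snap('top','t9')
P=pts('top',d)
for b in blobs(P,.04,.08,(.36,.72,-.31,.33)): print(b)
print(blobs(P,.085,.12,(.45,.6,-.48,-.34)))
c=cv2.imread('pics/t9.png'); 
a=cv2.resize(c[190:255,360:415],None,fx=8,fy=8,interpolation=cv2.INTER_CUBIC); b=cv2.resize(c[170:285,170:365],None,fx=2,fy=2)
o=np.zeros((540,800,3),np.uint8); o[:520,:440]=a; o[:230,440:440+360]=b[:,:360]; cv2.imwrite('pics/t9x.png',o)
"; python3 plan.py 530.5 -406.5 330 129 8 24
```

```text
(421, -243, 136, 81, 88.0, 48, 38)
(435, -242, 100, 37, 89.3, 62, 331)
(453, 225, 66, 36, 89.9, 69, 150)
(520, -240, 98, 34, 89.0, 62, 326)
(581, 242, 97, 37, -90.0, 69, 317)
(602, -240, 98, 36, 88.4, 62, 322)
[(529, -407, 49, 10, -49.8, 108, 59)]
pos [0.45   0.2423 0.3224] rpy [180.    0.  160.4] q1 0.49 q6 0.84 t 58.3
turn/row 0.0342 shift/row [-0.1156 -0.072  -0.0016] mm/row [-23.1 -14.4  -0.3]
```

View pics/t9x.png

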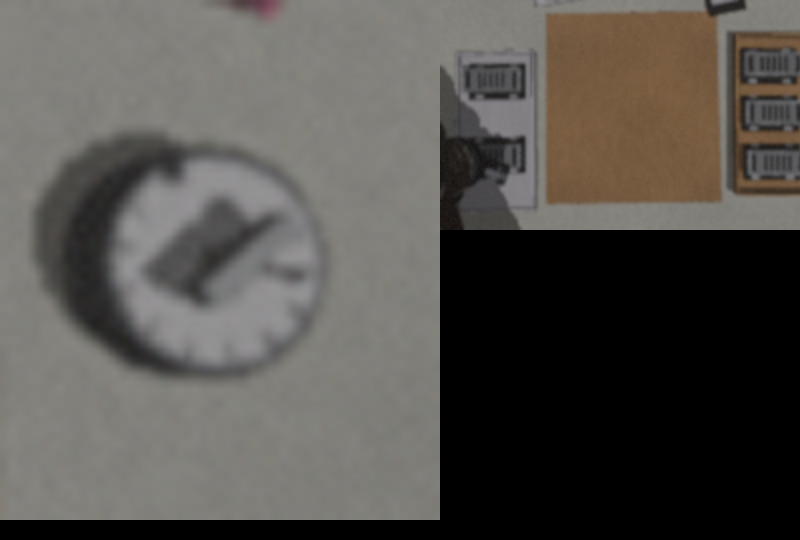

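All five are placed: three in the bin and two in the tray. In the crop, the key blade is centred near (205,250), the pointer is at about (290,271), and the stop post is at (172,165). That leaves roughly 235° clockwise to go. Moving over the key.

Emit:
{"op": "play_rows", "data": {
  "translation": [
    [0, 0, 0],
    [0, 0, 0],
    [0, 0, 0],
    [0, 0, 0],
    [0, 0, 0],
    [0, 0, 0],
    [0, 0, 0],
    [0, 0, 0]
  ],
  "turn": [0.055, 0.055, 0.055, 0.055, 0.05, 0, 0, 0],
  "fingers": [0.35, 0.35, 0.35, 0.35, 0.35, 0.35, 0.35, 0.35]
}}

```text
time_s: 59.1
eef_pos: [0.45, 0.2423, 0.322]
tcp_rot: [3.141, 0.0, 2.272]
force: [0.2, 0.4, -0.5]
finger_gap: 0.0556
```

```bash
python3 plan.py 530 -407 320 129.5 8 16
```

```text
pos [0.45   0.2423 0.322 ] rpy [180.    0.  130.2] q1 0.49 q6 1.36 t 59.1
turn/row 0.0007 shift/row [-0.1711 -0.1118  0.0006] mm/row [-34.2 -22.4   0.1]
```

Emit:
{"op": "play_rows", "data": {
  "translation": [
    [-0.171, -0.112, 0],
    [-0.171, -0.112, 0],
    [-0.171, -0.112, 0],
    [-0.171, -0.112, 0],
    [-0.171, -0.112, 0],
    [-0.171, -0.112, 0],
    [-0.171, -0.112, 0],
    [-0.171, -0.112, 0]
  ],
  "turn": [0, 0, 0, 0, 0, 0, 0, 0],
  "fingers": [0.35, 0.35, 0.35, 0.35, 0.35, 0.35, 0.35, 0.35]
}}

```text
time_s: 59.9
eef_pos: [0.4888, -0.0841, 0.3221]
tcp_rot: [3.141, 0.0, 2.272]
force: [0.6, 1.0, -0.3]
finger_gap: 0.0558
```

Emit:
{"op": "play_rows", "data": {
  "translation": [
    [-0.171, -0.112, 0],
    [-0.171, -0.112, 0],
    [-0.171, -0.112, 0],
    [-0.171, -0.112, 0],
    [-0.171, -0.112, 0],
    [-0.171, -0.112, 0],
    [-0.171, -0.112, 0],
    [-0.171, -0.112, 0]
  ],
  "turn": [0, 0, 0, 0, 0, 0, 0, 0],
  "fingers": [0.35, 0.35, 0.35, 0.35, 0.35, 0.35, 0.35, 0.35]
}}

```text
time_s: 60.7
eef_pos: [0.5277, -0.4089, 0.3219]
tcp_rot: [3.142, 0.0, 2.272]
force: [0.9, -0.6, 0.1]
finger_gap: 0.0557
```

Emit:
{"op": "play_rows", "data": {
  "translation": [
    [0, 0, 0],
    [0, 0, 0],
    [0, 0, 0],
    [0, 0, 0],
    [0, 0, 0],
    [0, 0, 0],
    [0, 0, 0],
    [0, 0, 0]
  ],
  "turn": [0, 0, 0, 0, 0, 0, 0, 0],
  "fingers": [0.4, 0.4, 0.4, 0.4, 0.4, 0.4, 0.4, 0.4]
}}

```text
time_s: 61.5
eef_pos: [0.5278, -0.4069, 0.322]
tcp_rot: [-3.142, 0.0, 2.27]
force: [0.4, 0.2, -0.8]
finger_gap: 0.0513
```

```bash
python3 plan.py 530 -407 253 130 8 8; python3 -c "
from h import *
s=state(); im,d=snap('wrist','w10'); c=get_calibration('wrist')
from scipy.spatial.transform import Rotation as R
v,u=np.mgrid[:384,:512]
P=np.stack([(u-c['cx'])/c['fx']*d,(v-c['cy'])/c['fy']*d,d,np.ones_like(d)],-1)@c['tool_from_camera'].T
W=P[...,:3]@R.from_euler('xyz',s['tcp_rot']).as_matrix().T+s['eef_pos']
m=(W[...,2]>.10)&(W[...,2]<.118)&(np.hypot(W[...,0]-.53,W[...,1]+.407)<.04)&(d>0)
p=W[m]; print(len(p),cv2.minAreaRect((p[:,:2]*1000).astype(np.float32)),p[:,2].mean())
"
```

```text
pos [ 0.5278 -0.4069  0.322 ] rpy [-180.     0.   130.1] q1 -0.66 q6 0.21 t 61.5
turn/row 0.0001 shift/row [-0.0009  0.001   0.0432] mm/row [-0.2  0.2  8.6]
1184 ((526.3419189453125, -409.9692687988281), (11.947339057922363, 49.944801330566406), 40.201744079589844) 0.11007996947928794
```

View pics/w10.png

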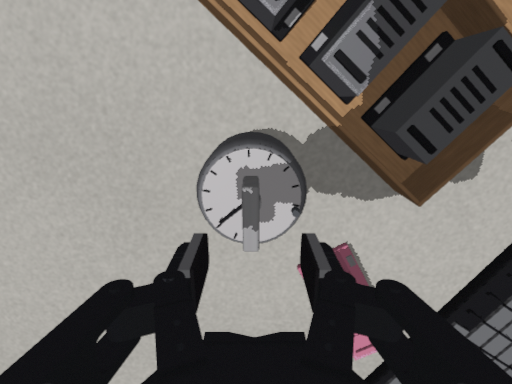

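Wrist view: the blade at (251,215) is aligned with the jaws (measured 130.2° against yaw 130.1°). The pointer is at (232,212) and the stop post at (297,210), so about 240° remain. Descending and gripping gently.

Emit:
{"op": "play_rows", "data": {
  "translation": [
    [-0.006, -0.007, 0],
    [0, 0, 0.05],
    [0, 0, 0.08],
    [0, 0, 0.08],
    [0, 0, 0.06],
    [0, 0, 0.05],
    [0, 0, 0.025],
    [0, 0, 0]
  ],
  "turn": [0, 0, 0, 0, 0, 0, 0, 0],
  "fingers": [0.55, 0.55, 0.55, 0.55, 0.55, 0.55, 0.55, 0.55],
  "grip_force": 25
}}

```text
time_s: 62.35
eef_pos: [0.5273, -0.4089, 0.252]
tcp_rot: [-3.141, -0.001, 2.27]
force: [0.1, 0.6, -0.0]
finger_gap: 0.0383
```

Emit:
{"op": "play_rows", "data": {
  "translation": [
    [0, 0, 0],
    [0, 0, 0],
    [0, 0, 0],
    [0, 0, 0],
    [0, 0, 0],
    [0, 0, 0],
    [0, 0, 0],
    [0, 0, 0]
  ],
  "turn": [0, 0, 0, 0, 0, 0, 0, 0],
  "fingers": [1, 1, 1, 1, 1, 1, 1, 1],
  "grip_force": 25
}}

```text
time_s: 63.15
eef_pos: [0.5271, -0.4096, 0.2538]
tcp_rot: [-3.14, 0.001, 2.269]
force: [-4.6, -2.5, 2.1]
finger_gap: 0.0117
```

```bash
python3 plan.py 530 -407 253 130 8 8; python3 -c "
from h import *
s=state(); print(s['force'],s['moment'])"
```

```text
pos [ 0.5271 -0.4096  0.2538] rpy [-1.799e+02  1.000e-01  1.300e+02] q1 -0.66 q6 0.21 t 63.15
turn/row 0.0 shift/row [0.0001 0.0025 0.0005] mm/row [0.  0.5 0.1]
[-4.58882103 -2.54560883  2.14903904] [-0.55925337  0.68454585  0.11212301]
```

Emit:
{"op": "play_rows", "data": {
  "translation": [
    [0, -0.004, 0],
    [0, 0, 0],
    [0, 0, 0],
    [0, 0, 0],
    [0, 0, 0],
    [0, 0, 0],
    [0, 0, 0],
    [0, 0, 0]
  ],
  "turn": [0, 0, 0.04, 0.06, 0.06, 0.06, 0.06, 0.06],
  "fingers": [1, 1, 1, 1, 1, 1, 1, 1],
  "grip_force": 30
}}

```text
time_s: 63.95
eef_pos: [0.5274, -0.4096, 0.2538]
tcp_rot: [3.14, 0.001, 1.585]
force: [-1.1, -1.7, 3.9]
finger_gap: 0.0118
```

```bash
python3 plan.py 530 -407 253 130 8 8; python3 -c "
from h import *
s=state(); print(s['force'],s['moment'])"
```

```text
pos [ 0.5274 -0.4096  0.2538] rpy [1.799e+02 1.000e-01 9.080e+01] q1 -0.66 q6 0.9 t 63.95
turn/row -0.0427 shift/row [0.0002 0.0023 0.0005] mm/row [0.  0.5 0.1]
[-1.06740187 -1.72115797  3.91888195] [-0.26858171  0.03985137  0.17463524]
```

Emit:
{"op": "play_rows", "data": {
  "translation": [
    [0, 0, 0],
    [0, 0, 0],
    [0, 0, 0],
    [0, 0, 0],
    [0, 0, 0],
    [0, 0, 0],
    [0, 0, 0],
    [0, 0, 0]
  ],
  "turn": [0.065, 0.065, 0.065, 0.065, 0.065, 0.065, 0.065, 0.065],
  "fingers": [1, 1, 1, 1, 1, 1, 1, 1]
}}

```text
time_s: 64.75
eef_pos: [0.5281, -0.41, 0.2538]
tcp_rot: [3.138, -0.002, 0.545]
force: [2.2, -4.0, 1.3]
finger_gap: 0.0114
```

Emit:
{"op": "play_rows", "data": {
  "translation": [
    [0, 0, 0],
    [0, 0, 0],
    [0, 0, 0],
    [0, 0, 0],
    [0, 0, 0],
    [0, 0, 0],
    [0, 0, 0],
    [0, 0, 0]
  ],
  "turn": [0.065, 0.065, 0.065, 0.0, 0, 0, 0, 0],
  "fingers": [1, 1, 1, 1, 1, 1, 1, 1]
}}

```text
time_s: 65.55
eef_pos: [0.5282, -0.4103, 0.2539]
tcp_rot: [3.138, -0.003, 0.16]
force: [3.7, -4.0, 1.5]
finger_gap: 0.0112
```

Emit:
{"op": "play_rows", "data": {
  "translation": [
    [0, 0, 0],
    [0, 0, 0],
    [0, 0, 0],
    [0, 0, 0],
    [0, 0, -0.05],
    [0, 0, -0.1],
    [0, 0, -0.1],
    [0, 0, -0.1]
  ],
  "turn": [0, 0, 0, 0, 0, 0, 0, 0],
  "fingers": [0.6, 0.6, 0.6, 0.6, 0.6, 0.6, 0.6, 0.6]
}}

```text
time_s: 66.35
eef_pos: [0.5268, -0.4094, 0.3244]
tcp_rot: [3.141, -0.0, 0.16]
force: [0.4, 0.4, 0.1]
finger_gap: 0.0341
```

```bash
cat >> h.py <<'E'
from scipy.spatial.transform import Rotation as Rn
def key(f):
    s=state(); im,d=snap('wrist',f); c=get_calibration('wrist')
    v,u=np.mgrid[:384,:512]
    P=np.stack([(u-c['cx'])/c['fx']*d,(v-c['cy'])/c['fy']*d,d,np.ones_like(d)],-1)@c['tool_from_camera'].T
    W=P[...,:3]@Rn.from_euler('xyz',s['tcp_rot']).as_matrix().T+s['eef_pos']
    m=(W[...,2]>.10)&(W[...,2]<.118)&(np.hypot(W[...,0]-.528,W[...,1]+.408)<.04)&(d>0)
    p=W[m]; (c,(w,h),a)=cv2.minAreaRect((p[:,:2]*1000).astype(np.float32))
    print('key',len(p),np.round(c,1),round(w,1),round(h,1),'long axis deg',round(a if w>h else a+90,1),'yaw',np.degrees(s['tcp_rot'][2]).round(1),'q6',s['qpos'][5].round(2))
E
python3 -c "
from h import *
key('w11')"; python3 plan.py 527.3 -409.5 253 130 8 8
```

```text
key 1140 [ 526.7 -410.6] 50.1 11.6 long axis deg 9.0 yaw 9.2 q6 2.32
pos [ 0.5271 -0.4097  0.3284] rpy [179.8  -0.2   9.2] q1 -0.66 q6 2.32 t 66.4
turn/row -0.1318 shift/row [0.     0.0002 0.0471] mm/row [0.  0.  9.4]
```

View pics/w11.png

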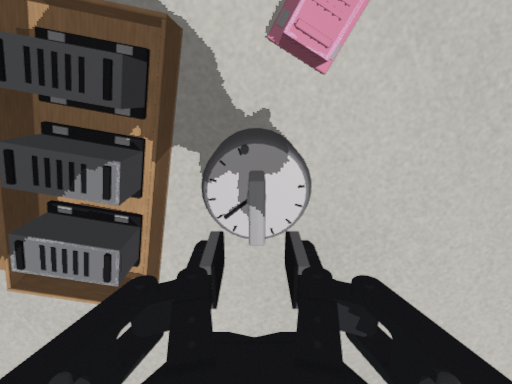

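The key has turned 121°. The pointer is at (232,210) and the stop post at (243,150), so about 105–114° remain. I'll turn the wrist back half a turn and regrip.

Emit:
{"op": "play_rows", "data": {
  "translation": [
    [0, 0, 0],
    [0, 0, 0],
    [0, 0, 0],
    [0, 0, 0],
    [0, 0, 0],
    [0, 0, 0],
    [0, 0, 0],
    [0, 0, 0]
  ],
  "turn": [-0.0655, -0.0655, -0.0655, -0.0655, -0.0655, -0.0655, -0.0655, -0.0655],
  "fingers": [0.6, 0.6, 0.6, 0.6, 0.6, 0.6, 0.6, 0.6]
}}

```text
time_s: 67.2
eef_pos: [0.5268, -0.4095, 0.3233]
tcp_rot: [3.141, -0.0, 1.213]
force: [-0.3, 0.2, 0.3]
finger_gap: 0.0344
```

Emit:
{"op": "play_rows", "data": {
  "translation": [
    [0, 0, 0],
    [0, 0, 0],
    [0, 0, 0],
    [0, 0, 0],
    [0, 0, 0],
    [0, 0, 0],
    [0, 0, 0],
    [0, 0, 0]
  ],
  "turn": [-0.0655, -0.0655, -0.0655, -0.0655, -0.0655, -0.0655, -0.0655, -0.0655],
  "fingers": [0.6, 0.6, 0.6, 0.6, 0.6, 0.6, 0.6, 0.6]
}}

```text
time_s: 68.0
eef_pos: [0.5268, -0.4095, 0.3233]
tcp_rot: [3.141, 0.0, 2.261]
force: [-0.9, -0.9, 0.2]
finger_gap: 0.0341
```

Emit:
{"op": "play_rows", "data": {
  "translation": [
    [0, 0, 0],
    [0, 0, 0],
    [0, 0, 0],
    [0, 0, 0],
    [0, 0, 0],
    [0, 0, 0],
    [0, 0, 0],
    [0, 0, 0]
  ],
  "turn": [-0.0655, -0.0655, -0.0655, -0.0655, -0.0655, -0.0655, -0.0655, -0.0655],
  "fingers": [0.6, 0.6, 0.6, 0.6, 0.6, 0.6, 0.6, 0.6]
}}

```text
time_s: 68.8
eef_pos: [0.5268, -0.4095, 0.3233]
tcp_rot: [-3.141, 0.0, -2.974]
force: [0.2, -0.2, -0.3]
finger_gap: 0.0345
```

```bash
python3 plan.py 527.3 -410 253 189 8 8; python3 -c "
from h import *
key('w12')"
```

```text
pos [ 0.5268 -0.4095  0.3233] rpy [-180.     0.  -170.4] q1 -0.66 q6 -0.83 t 68.8
turn/row 0.0007 shift/row [-0.0002 -0.0004  0.0439] mm/row [-0.  -0.1  8.8]
key 1174 [ 526.  -410.1] 50.0 12.0 long axis deg 9.1 yaw -170.4 q6 -0.83
```

Emit:
{"op": "play_rows", "data": {
  "translation": [
    [-0.001, -0.003, 0],
    [0, 0, 0.05],
    [0, 0, 0.08],
    [0, 0, 0.08],
    [0, 0, 0.06],
    [0, 0, 0.05],
    [0, 0, 0.03],
    [0, 0, 0]
  ],
  "turn": [0.005, 0, 0, 0, 0, 0, 0, 0],
  "fingers": [0.6, 0.6, 0.6, 0.6, 0.6, 0.6, 0.6, 0.6]
}}

```text
time_s: 69.65
eef_pos: [0.527, -0.4099, 0.2519]
tcp_rot: [3.141, -0.001, -2.99]
force: [-0.0, 0.1, -0.8]
finger_gap: 0.0341
```

Emit:
{"op": "play_rows", "data": {
  "translation": [
    [0, 0, 0],
    [0, 0, 0],
    [0, 0, 0],
    [0, 0, 0],
    [0, 0, 0],
    [0, 0, 0],
    [0, 0, 0],
    [0, 0, 0]
  ],
  "turn": [0, 0, 0, 0, 0, 0, 0, 0],
  "fingers": [1, 1, 1, 1, 1, 1, 1, 1],
  "grip_force": 30
}}

```text
time_s: 70.45
eef_pos: [0.5274, -0.4105, 0.2537]
tcp_rot: [-3.14, 0.001, -2.99]
force: [0.7, -5.3, 4.1]
finger_gap: 0.0116
```

Emit:
{"op": "play_rows", "data": {
  "translation": [
    [0, 0, 0],
    [0, 0, 0],
    [0, 0, 0],
    [0, 0, 0],
    [0, 0, 0],
    [0, 0, 0],
    [0, 0, 0],
    [0, 0, 0]
  ],
  "turn": [0.04, 0.06, 0.06, 0.06, 0.06, 0.06, 0.06, 0.06],
  "fingers": [1, 1, 1, 1, 1, 1, 1, 1]
}}

```text
time_s: 71.25
eef_pos: [0.5274, -0.4105, 0.2537]
tcp_rot: [-3.141, 0.002, 2.369]
force: [0.6, -4.8, 3.9]
finger_gap: 0.0116
```

Emit:
{"op": "play_rows", "data": {
  "translation": [
    [0, 0, 0],
    [0, 0, 0],
    [0, 0, 0],
    [0, 0, 0],
    [0, 0, 0],
    [0, 0, 0],
    [0, 0, 0],
    [0, 0, 0]
  ],
  "turn": [0.06, 0.06, 0.06, 0.06, 0.04, 0, 0, 0],
  "fingers": [1, 1, 1, 1, 1, 1, 1, 1]
}}

```text
time_s: 72.05
eef_pos: [0.5274, -0.4105, 0.2537]
tcp_rot: [3.141, 0.002, 1.815]
force: [1.9, -4.5, 4.2]
finger_gap: 0.0116
```

```bash
python3 -c "
from h import *
s=state(); print(s['force'],s['moment'],s['qpos'][5],np.degrees(s['tcp_rot']))"
```

```text
[ 1.94361516 -4.53146444  4.16933457] [-0.98156378 -0.22327657 -0.01873905] 0.6649574039414223 [1.79937663e+02 1.07575178e-01 1.04011315e+02]
```

Emit:
{"op": "play_rows", "data": {
  "translation": [
    [0, 0, 0],
    [0, 0, 0],
    [0, 0, 0],
    [0, 0, 0],
    [0, 0, 0],
    [0, 0, 0],
    [0, 0, 0],
    [0, 0, 0]
  ],
  "turn": [0.02, 0.02, 0.02, 0.02, 0.015, 0.015, 0.015, 0.015],
  "fingers": [1, 1, 1, 1, 1, 1, 1, 1]
}}

```text
time_s: 72.85
eef_pos: [0.5275, -0.4105, 0.2537]
tcp_rot: [3.14, 0.002, 1.535]
force: [1.2, -4.5, 4.0]
finger_gap: 0.0113
```

```bash
python3 -c "
from h import *
s=state(); print(s['force'],s['moment'],s['qpos'][5],np.degrees(s['tcp_rot']),s['finger_gap'])"
```

```text
[ 1.23216714 -4.54563305  4.03792385] [-1.02062722 -0.25370966  0.15962518] 0.9458204879043207 [1.79914002e+02 9.41095052e-02 8.79223060e+01] 0.011291778366304893
```

Emit:
{"op": "play_rows", "data": {
  "translation": [
    [0, 0, 0],
    [0, 0, 0],
    [0, 0, 0],
    [0, 0, 0],
    [0, 0, 0],
    [0, 0, 0],
    [0, 0, 0],
    [0, 0, 0]
  ],
  "turn": [0.006, 0.006, 0.006, 0.006, 0.006, 0.006, 0.006, 0.006],
  "fingers": [1, 1, 1, 1, 1, 1, 1, 1]
}}

```text
time_s: 73.65
eef_pos: [0.5275, -0.4105, 0.2537]
tcp_rot: [3.14, 0.002, 1.439]
force: [0.8, -5.0, 3.7]
finger_gap: 0.0112
```

```bash
python3 -c "
from h import *
s=state(); print(s['force'],s['moment'],s['qpos'][5],np.degrees(s['tcp_rot']),s['finger_gap']); im,d=snap('scene','s13'); c=cv2.imread('pics/s13.png')[90:160,140:225]; cv2.imwrite('pics/s13x.png',cv2.resize(c,None,fx=7,fy=7,interpolation=cv2.INTER_CUBIC))"
```

```text
[ 0.81159867 -4.99916103  3.69308055] [-1.0267049  -0.25225341  0.13099523] 1.041051446040453 [1.79900964e+02 8.71425406e-02 8.24687958e+01] 0.01123140396825053
```

Emit:
{"op": "play_rows", "data": {
  "translation": [
    [0, 0, 0],
    [0, 0, 0],
    [0, 0, 0],
    [0, 0, 0],
    [0, 0, 0],
    [0, 0, 0],
    [0, 0, 0],
    [0, 0, 0]
  ],
  "turn": [0.006, 0.006, 0.006, 0.006, 0.006, 0.006, 0.006, 0.006],
  "fingers": [1, 1, 1, 1, 1, 1, 1, 1]
}}

```text
time_s: 74.5
eef_pos: [0.5275, -0.4104, 0.2538]
tcp_rot: [3.14, 0.002, 1.346]
force: [0.1, -4.6, 4.8]
finger_gap: 0.0115
```

```bash
python3 -c "
from h import *
s=state(); print(s['force'],s['moment'],s['qpos'][5],np.degrees(s['tcp_rot']),s['finger_gap'])"
```

```text
[ 0.09112845 -4.60628802  4.76239144] [-1.16436268 -0.13922267  1.65883563] 1.1342206843061706 [1.79905666e+02 1.05112269e-01 7.71432865e+01] 0.011470075623705715
```

Emit:
{"op": "play_rows", "data": {
  "translation": [
    [0, 0, 0],
    [0, 0, 0],
    [0, 0, 0],
    [0, 0, 0],
    [0, 0, 0],
    [0, 0, 0],
    [0, 0, 0],
    [0, 0, 0]
  ],
  "turn": [0.005, 0.005, 0.005, 0.005, 0.005, 0.005, 0.005, 0.005],
  "fingers": [1, 1, 1, 1, 1, 1, 1, 1]
}}

```text
time_s: 75.3
eef_pos: [0.5276, -0.4103, 0.2539]
tcp_rot: [3.14, 0.002, 1.27]
force: [0.1, -6.4, 5.3]
finger_gap: 0.0116
```

```bash
python3 -c "
from h import *
s=state(); print(s['force'],s['moment'],s['qpos'][5],np.degrees(s['tcp_rot']),s['finger_gap'])"
```

```text
[ 0.11557142 -6.41679441  5.3284942 ] [-1.2577365   0.01821613  3.1704433 ] 1.2109327067097382 [1.79904033e+02 1.31662634e-01 7.27637291e+01] 0.011594031948974308
```

The moment jumped to about 3 Nm, so the stop was reached at about yaw 82° and I pushed past it. I'm easing the load and then letting go.

Emit:
{"op": "play_rows", "data": {
  "translation": [
    [0, 0, 0],
    [0, 0, 0],
    [0, 0, 0],
    [0, 0, 0],
    [0, 0, 0],
    [0, 0, 0],
    [0, 0, 0],
    [0, 0, 0]
  ],
  "turn": [-0.02, -0.02, -0.02, -0.008, 0, 0, 0, 0],
  "fingers": [1, 1, 1, 1, 1, 1, 1, 1]
}}

```text
time_s: 76.1
eef_pos: [0.5275, -0.4104, 0.2537]
tcp_rot: [3.14, 0.002, 1.401]
force: [1.2, -5.3, 3.9]
finger_gap: 0.0115
```

```bash
python3 -c "
from h import *
s=state(); print(s['force'],s['moment'],s['qpos'][5],np.degrees(s['tcp_rot']),s['finger_gap'])"
```

```text
[ 1.24811545 -5.32841655  3.94552262] [-1.0812746  -0.22263745  0.4804687 ] 1.079776066458572 [1.79906087e+02 9.00503524e-02 8.02542270e+01] 0.011508265642073483
```

Load is down to 0.48 Nm, still pressing clockwise on the stop. Releasing and rising.

Emit:
{"op": "play_rows", "data": {
  "translation": [
    [0, 0, 0],
    [0, 0, 0],
    [0, 0, 0],
    [0, 0, 0],
    [0, 0, -0.05],
    [0, 0, -0.1],
    [0, 0, -0.1],
    [0, 0, -0.1]
  ],
  "turn": [0, 0, 0, 0, 0, 0, 0, 0],
  "fingers": [0.6, 0.6, 0.6, 0.6, 0.6, 0.6, 0.6, 0.6]
}}

```text
time_s: 76.9
eef_pos: [0.5271, -0.4099, 0.3244]
tcp_rot: [3.141, -0.0, 1.398]
force: [0.2, -0.3, -0.3]
finger_gap: 0.034
```

```bash
python3 -c "
from h import *
key('w14'); c=cv2.imread('pics/w14.png')[90:310,130:380]; cv2.imwrite('pics/w14x.png',cv2.resize(c,None,fx=2.5,fy=2.5,interpolation=cv2.INTER_CUBIC))"
```

```text
key 1139 [ 526.7 -409.8] 49.8 11.9 long axis deg 81.3 yaw 80.1 q6 1.08
```

View pics/w14x.png

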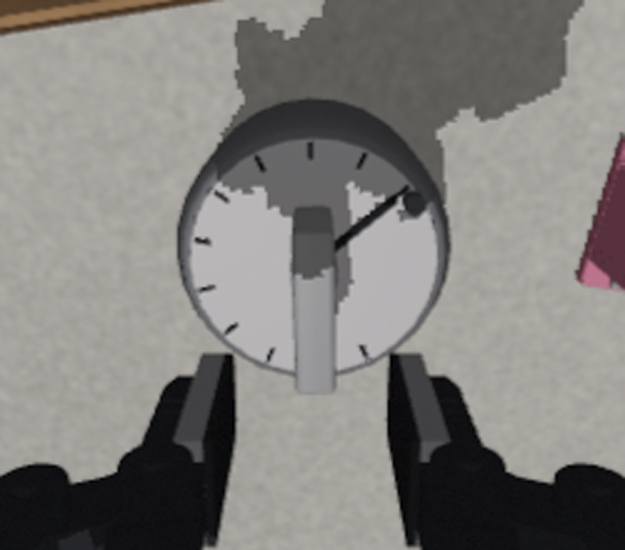

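The pointer at (405,192) rests against the stop post at (413,203), so the key is fully wound. I'll raise clear and do a final check.

Emit:
{"op": "play_rows", "data": {
  "translation": [
    [0, 0, -0.1],
    [0, 0, -0.1],
    [0, 0, -0.1],
    [0, 0, -0.1],
    [0, 0, 0],
    [0, 0, 0],
    [0, 0, 0],
    [0, 0, 0]
  ],
  "turn": [0, 0, 0, 0, 0, 0, 0, 0],
  "fingers": [0.3, 0.3, 0.3, 0.3, 0.3, 0.3, 0.3, 0.3]
}}

```text
time_s: 77.75
eef_pos: [0.527, -0.41, 0.4014]
tcp_rot: [-3.14, -0.001, 1.398]
force: [0.1, 0.2, 0.4]
finger_gap: 0.06
```

```bash
python3 -c "
from h import *
key('w15')
im,d=snap('top','t15'); im2,d2=snap('scene','s15')
for n,D in(('top',d),('scene',d2)):
    P=pts(n,D); print(n)
    for b in blobs(P,.055,.08,(.36,.72,-.33,.33)): print(b)
    print('fan,mouse',blobs(P,.015,.035,(.45,.8,.08,.5)))
    print('drive',blobs(P,.005,.02,(.68,.8,-.23,-.1)))
c=cv2.imread('pics/t15.png')[120:290,120:430]; cv2.imwrite('pics/t15x.png',cv2.resize(c,None,fx=2.5,fy=2.5))"
```

```text
key 624 [ 526.8 -409.9] 49.7 11.8 long axis deg 80.5 yaw 80.1 q6 1.08
top
(436, -242, 100, 34, 89.3, 63, 319)
(451, 242, 99, 37, 89.3, 69, 330)
(520, -241, 96, 34, 89.3, 63, 316)
(581, 241, 99, 36, -88.5, 69, 304)
(602, -242, 100, 35, 89.1, 62, 295)
fan,mouse [(543, 244, 182, 137, 0.2, 21, 292), (531, 423, 92, 88, 87.8, 24, 263), (751, 131, 97, 55, -80.9, 29, 356)]
drive [(749, -161, 97, 67, 11.2, 10, 456)]
scene
(437, -241, 100, 40, 87.5, 61, 189)
(453, 241, 98, 41, 89.1, 67, 322)
(520, -241, 97, 42, 89.5, 61, 213)
(582, 241, 98, 41, -89.8, 67, 366)
(603, -242, 99, 42, 88.3, 61, 231)
fan,mouse [(476, 241, 96, 17, -88.8, 20, 139), (511, 176, 101, 5, 1.3, 21, 30), (531, 422, 95, 89, -2.8, 22, 328), (591, 243, 140, 88, -88.0, 22, 120), (606, 243, 98, 21, -84.8, 19, 140), (751, 130, 96, 53, -80.8, 28, 442)]
drive [(749, -163, 97, 70, 11.2, 8, 415)]
```

View pics/t15x.png

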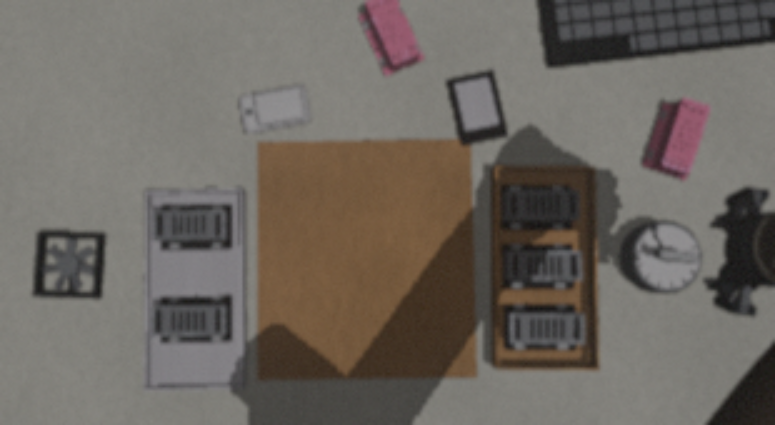

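```bash
python3 -c "
from h import *
print(sign_off())"
```

```text
the job is handed in; nothing more can be done
None
```

I sorted all five cartridges, then wound the timer's key to its stop, and handed the job in at about 78 s of robot time. sign_off gives no verdict.

- **Sorting:** I lifted each cartridge to weigh it. Three pulled about 1.4–1.6 N, so they are empty and now stand in the stock bin. Two pulled about 4.5–5 N, so they are full and now stand in the load-test tray.
- **Key:** I wound it in two part turns, about 229° in all. In the last close view the pointer rests against the stop post.
- **Last checks:** both fixed cameras show all five standing flat and apart, with tops at 61–63 mm in the bin and 67–69 mm in the tray. The mouse and fan read within a couple of millimetres of the start. The drive read about 2–4 mm off its rougher first measurement, and nothing touched it. The gripper was touching nothing.
- **What went wrong:** I overshot at the stop and briefly pressed on it with about 3 Nm, well over the 0.17 Nm winding figure. I eased back to about 0.5 Nm before letting go. After release the blade read 81.3° and then 80.5°, a difference that fits measurement noise, so the key did not unwind.
- **Disagreement:** the wrist camera placed the key about 3–4 mm from where the top camera did. I went between the two, and the side force when gripping was only about 5 N.

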